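# Wedge a row of torch heads tight in the clamping rack

### The job

Stand the spare black torch head, its open end up, in the empty place at the end of the row in the clamping rack, beside the red sliding jaw. Then take the orange wedge from its stand, put it thin end down into the gap between the red jaw and the rack's end block, and drive it down hard until it jams and the whole row is locked tight, and leave it there. Leave the battery pack, the screwdriver and the hex key where they are.

Things in the scene. Friction and masses are not known exactly. Their poses are not given: they have to be found in the camera images.
- rack: Fixed clamping rack, 90 x 236 mm; origin at its underside, y along the row. Heads stand on its plate (z = 8 mm) in a 46 mm wide channel (x = +-23) between rails with tops at z = 22. From the grey stop block (face y = +100, top z = 56) the row runs to -y: 3 heads, empty place, red jaw, gap, grey end block (top z = 66). No rails beside the gap.
- jaw: Red jaw, 46 mm wide, slides along rack y (0.4 N drag). Origin at rack underside level, rack x = 0, right below the upper edge (66 mm up) of its slanted steel face; axes as the rack's. Its flat face to the row is 10 mm to +y of the origin. Origin at rack y = -82 to -80.5 mm at first, about -71 with the row packed, -66 at most. Steel faces are 30 mm high, leaning apart upwards by 8 degrees each.
- rack_mouth_edge (a point): Middle of the upper edge of the end block's slanted face: 66 mm over the rack's underside, rack y = -90.4 mm. The gap's mouth lies between it and the upper edge of the jaw's face (about 8 to 10 mm wide at first, 18 mm when the row is tight); above it 45 degree lead-in lips rise 4 mm, to 70 mm, on both sides. Axes as the rack's.
- spare_head_center (a point): Centre of the loose spare torch head: black tube with a shut foot and open top, 40 mm across, 53 mm high, standing upright on the bench at first; z up. 45 g.
- head_a_center (a point): Centre height (25 mm over its foot) of the first torch head in the row, next to the stop block; black, 41 mm across, 50 mm high. The row's heads stand with gaps of up to about 1 mm.
- head_b_center (a point): The same point of the second torch head in the row; 41 mm across.
- head_c_center (a point): The same point of the third torch head in the row, beside the empty place; 41 mm across.
- wedge_tip (a point): Middle of the thin lower end of the orange wedge; z up its length (98 mm), x along its width (36 mm), y across its thickness: 6 mm at the tip (nose 4.5), 26 mm at z = 70 mm, above that a black cap 28 mm thick. 60 g, same either way round. When tight its tip is 40 to 54 mm below the mouth. A press of 10 to 20 N from above drives it tight; it stays jammed when let go.
- wedge_grip (a point): Point on the wedge's axis 82 mm above its tip, in the black cap, where it can be pinched across its 36 mm width (wedge x). Axes as the wedge's.
- stand: Fixed grey stand, 58 x 48 mm, 40 mm high, that holds the wedge upright in a slot along its x axis; slot floor 6 mm over the bench, origin at the underside. The wedge lifts straight out.
- battery: Battery pack in blue film, standing, 50 x 62 mm, 84 mm high; bystander. Origin at its underside.
- amber_driver: Screwdriver with amber handle, 154 mm long, 20 mm high, lying; bystander. Origin at its underside.
- hex_key: Black bent hex key, 79 mm long, 7 mm high, lying; bystander. Origin at its underside.
Things that resemble listed ones, but are neither listed nor needed, are in the scene too. Leave any pink, purple or yellow look-alike of the part that bears spare_head_center alone.

How it is judged:
On the way, in this order (a step that is already met when the one before it is completed fails the run):
1. the spare torch head stands released in the empty place of the row (x of spare_head_center in the frame of rack between -0.007 and 0.007 m and z of spare_head_center in the frame of rack between 0.029 and 0.039 m and angle between spare_head_center's own z axis and vertical below 0.12 rad and y of spare_head_center in the frame of rack between -0.062 and -0.034 m and contact force between the fingers and spare_head below 0.1 N), for 0.2 s.
2. the wedge has entered the gap, its tip at least 10 mm below the mouth (x of wedge_tip in the frame of rack between -0.01 and 0.01 m and y of wedge_tip in the frame of rack between -0.095 and -0.065 m and z of wedge_tip in the frame of rack below 0.056 m), for 0.1 s.
At the end, for the whole second after the job is handed in: All four heads stand upright (0.12 rad) on the plate in the channel, the spare in the empty place; the wedge is upright (0.12 rad) and at rest in the gap, tip 30 mm or more below the mouth, pressing the jaw, and the jaw the spare head, with over 3 N (x of spare_head_center in the frame of rack between -0.007 and 0.007 m and z of spare_head_center in the frame of rack between 0.029 and 0.039 m and angle between each of spare_head_center, head_a_center, head_b_center, head_c_center, wedge_tip's own z axis and vertical below 0.12 rad and y of spare_head_center in the frame of rack between -0.062 and -0.034 m and x of head_a_center in the frame of rack between -0.007 and 0.007 m and z of head_a_center in the frame of rack between 0.029 and 0.039 m and x of head_b_center in the frame of rack between -0.007 and 0.007 m and z of head_b_center in the frame of rack between 0.029 and 0.039 m and x of head_c_center in the frame of rack between -0.007 and 0.007 m and z of head_c_center in the frame of rack between 0.029 and 0.039 m and x of wedge_tip in the frame of rack between -0.01 and 0.01 m and y of wedge_tip in the frame of rack between -0.095 and -0.065 m and z of wedge_tip in the frame of rack below 0.036 m and contact force between wedge and jaw above 3 N and contact force between jaw and spare_head above 3 N and linear speed of wedge below 0.01 m/s); the robot touches nothing.
It fails at once if the battery pack is moved by more than 30 mm (distance of battery from where it was at the start of the episode above 0.03 m).
It fails at once if the screwdriver is moved by more than 30 mm (distance of amber_driver from where it was at the start of the episode above 0.03 m).
It fails at once if the hex key is moved by more than 30 mm (distance of hex_key from where it was at the start of the episode above 0.03 m).
It also fails if it takes over 69 s, if anything falls off the work surface, if the arm or the gripper's body presses on something with over 40 N, if the wrist force passes 120 N, or if a joint passes its speed limit or range.

### The arm

A 6-joint arm with a two-finger parallel gripper is mounted at the origin on a cart in front of the work surface, level with it; the furniture and walls round the work are solid. World frame = base frame: x ahead of the robot, y to its left, z up, the work surface at z = 0. Lengths are in m, angles in rad, forces in N, time in s.
With the tool pointing down it reaches from about 0.275 to 0.825 m from the base axis. Payload 4.9 kg.
Tool frame: the origin (TCP) lies on the centre line of the jaws, within the pads' length; the fingertips stand 22 mm ahead of it and the grasp point (between the pads) lies 3 mm ahead of it; z points along the fingers, y is the direction in which the jaws open and shut (so a half turn about z gives the same grasp; the last joint's range is limited). The gripper opens to 85 mm and grips with 20 to 120 N. Pads are 22 mm wide; open, the fingers measure 114 mm over their backs; the gripper's body (76 mm by 85 mm) begins 54 mm behind the grasp point. The pads swing forward as they close: fully open they stand 13 mm farther back than shut.
Start: joints at [-1.299, 0.326, -0.193, 1.052, 0, 1.437], TCP at [0.217, -0.505, 0.253] pointing down, gripper open.
Joint ranges: [-2.65, 2.65], [-0.97, 1.79], [-1.3, 1.35], [-1.93, 2.1], [-1.47, 1.37], [-3.14, 3.14]. Speed limits (rad/s): [2.57, 2.57, 3.14, 3.14, 3.14, 3.14].

### API

Orientations are given as a unit quaternion [w, x, y, z].
In Python, from workcell import readout, vision, job gives the robot as it stands.
- The arm moves only by the shell command python3 -m handwheel 'ROWS'. ROWS is JSON, a list of rows, each a list of 5 numbers: the shift along the tool's x, y, z in mm, then the turn about the tool's z in degrees, then the opening, from -1 (shut) to 1 (fully open). In form: [[tx, ty, tz, spin, hand], ...]. A call has exactly 5 rows; each row shifts and turns the pose as measured when the row begins, along the tool's axes as they then stand; what a row does not reach is not made up. A row lasts 1/8 s, in which the tool goes at most 62.5 mm and 10.7 degrees, less where a joint would pass 70% of its speed; a pose out of reach is approached as far as the arm can. A call with a gripper value outside its range is refused whole. The fingers move at their own pace and stop on an object; the grip force is fixed at half the most. Time passes only in rows, so rows that do not move let the fingers close, or fill a call up. It gives the time, the measured TCP pose, the force and the opening at its end, in the units of the state.
- readout.get_state(): the state, without advancing time (a new reading comes with each control period).
- vision.get_image(name): name is "scene" or "side" or "wrist"; returns a dict with "image" (400x640x3 uint8, blue, green, red), "intrinsics" (3x3 intrinsics, pixels), "extrinsics" (4x4, takes a point from world to camera coordinates). Camera axes: x right, y up, looking along -z (the intrinsics and any distortion apply to the point x, -y, -z); pixel columns grow to the right and rows downward; lengths in m; the calibration is good to about 2 mm. The wrist camera is an equidistant fisheye: a pixel r from the principal point sees the ray r / f radians off the axis. A picture is of the moment at which its call begins. There is no depth.
- job.hand_in(): hands the job in, once; it reports no verdict.
Trained networks look in a picture, given as the dict that the camera call returned (one of the last four; its "shot" number tells which), for a name from the list of things; names that differ only in an ending like _2 or _b are one class to them, and where a whole thing is asked for, a point or a joint stands for the part that bears it (a point fixed in the world has none). Each returns a list of dicts, best first, with "confidence" (0 to 1); they miss things now and then, are a little off and sometimes report something else, mostly with a low value. They report only what shows in the picture. A call takes as long as a camera call. They do not tell look-alikes from the thing itself.
- vision.cut_out(picture, label): "pixels" (400x640 bool, what is visible of it) and "extent" ([left, top, right, bottom] in pixels, round what is visible of it).
- vision.spot_point(picture, label): "centre" ([column, row] in pixels: a listed point, or the origin of a listed thing).
The state is a dict: "t": time; "joint_positions": joint angles; "qvel": joint speeds; "joint_torque": joint torques, N m; "tool_pos": TCP position; "eef_rot": TCP orientation; "wrist_force": force on the tool from outside, world axes, zero at the start; "ft_torque": the same for the moment, N m; "finger_gap": finger opening in m.
Only numpy, scipy, OpenCV 4.12 (cv2) and the standard library are available. Lean on these libraries where they do the work, as an engineer would, in place of code of your own. Each camera call takes 0.05 s, during which the arm holds its last target.

## Working session

There is one attempt and no reset: what is moved stays moved. The work goes in short steps, Python scripts to look and compute and a shell command to move; the robot and the scene stay as the last step left them, time stands still between calls to the robot, and variables do not carry over. Pictures are saved under pics/ and viewed, and the job is handed in when it is done.

```bash
ls; mkdir -p pics; python3 - <<'E'
from workcell import readout, vision
import cv2
print(readout.get_state())
for n in ["scene","side","wrist"]:
    p=vision.get_image(n); cv2.imwrite(f"pics/{n}0.png",p["image"]); print(n,p["intrinsics"],p["extrinsics"],[k for k in p], p["shot"])
E
```

```text
pics
{'t': 0.0, 'joint_positions': array([-1.29919990e+00,  3.26937189e-01, -1.93614520e-01,  1.05199804e+00,
       -1.58326572e-05,  1.43660242e+00]), 'qvel': array([-0.0016224 , -0.00039983,  0.00133225, -0.00027742, -0.00020501,
        0.00090522]), 'joint_torque': array([ 5.37259257e-04, -4.43402338e+01,  2.62437952e+01,  1.55882828e-02,
       -1.57127383e-04,  3.63782945e-06]), 'tool_pos': array([ 0.21696773, -0.50478677,  0.25249382]), 'eef_rot': array([-8.74100566e-04,  9.79486913e-01,  2.01505878e-01, -6.80815112e-05]), 'wrist_force': array([-0.20335529,  0.34767365,  0.02906917]), 'ft_torque': array([ 0.01073931, -0.01848792, -0.01788295]), 'finger_gap': 0.08563404911483649}
scene [[448.75641033   0.         320.05012129]
 [  0.         448.75641033 190.74023716]
 [  0.           0.           1.        ]] [[ 0.48022617 -0.87706314 -0.0119615  -0.42477353]
 [ 0.40612354  0.21023998  0.88930468 -0.2478701 ]
 [-0.77746157 -0.43192523  0.45715873 -0.87165269]
 [ 0.          0.          0.          1.        ]] ['image', 'intrinsics', 'extrinsics', 'shot'] 1
side [[516.18813843   0.         317.49448217]
 [  0.         516.18813843 200.67720742]
 [  0.           0.           1.        ]] [[ 0.92304278 -0.38469391  0.00162245 -0.55577821]
 [ 0.20598719  0.4978032   0.84247329 -0.11994418]
 [-0.324902   -0.77730468  0.53873567 -1.43669874]
 [ 0.          0.          0.          1.        ]] ['image', 'intrinsics', 'extrinsics', 'shot'] 2
wrist [[309.70691629   0.         318.58170388]
 [  0.         309.70691629 194.87790771]
 [  0.           0.           1.        ]] [[ 0.39488877 -0.91872827 -0.00111217 -0.54899691]
 [ 0.88753966  0.38179543 -0.2578868   0.03399646]
 [ 0.23735251  0.1008495   0.9661745  -0.37776361]
 [ 0.          0.          0.          1.        ]] ['image', 'intrinsics', 'extrinsics', 'shot'] 3
```

View pics/scene0.png

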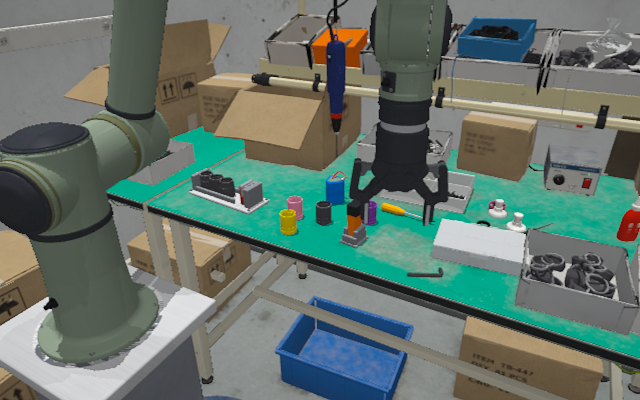

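View pics/side0.png

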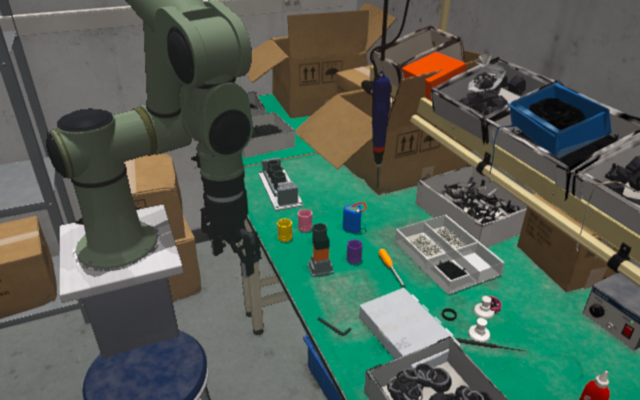

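View pics/wrist0.png

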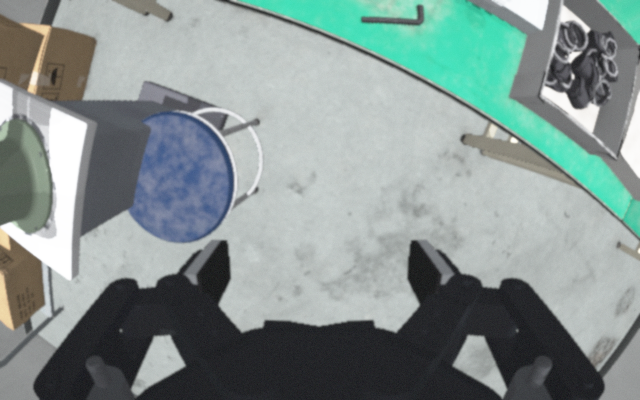

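```bash
cat > h.py <<'E'
from workcell import readout, vision
import cv2, numpy as np
from scipy.optimize import least_squares
def ray(p,uv,fish=False):
    K=np.array(p["intrinsics"]);E=np.array(p["extrinsics"])
    x=(uv[0]-K[0,2])/K[0,0]; y=(uv[1]-K[1,2])/K[1,1]
    if fish:
        r=np.hypot(x,y); s=np.sin(r)/r if r>1e-9 else 1
        d=np.array([x*s,-y*s,-np.cos(r)])
    else: d=np.array([x,-y,-1.])
    R=E[:3,:3]; o=-R.T@E[:3,3]; d=R.T@d
    return o,d/np.linalg.norm(d)
def proj(p,P,fish=False):
    K=np.array(p["intrinsics"]);E=np.array(p["extrinsics"])
    c=E[:3,:3]@np.asarray(P)+E[:3,3]; x,y,z=c[0],-c[1],-c[2]
    if fish:
        rr=np.hypot(x,y); t=np.arctan2(rr,z); k=t/rr if rr>1e-9 else 1/z
        return np.array([K[0,2]+K[0,0]*x*k,K[1,2]+K[1,1]*y*k])
    return np.array([K[0,2]+K[0,0]*x/z,K[1,2]+K[1,1]*y/z])
def atz(p,uv,z,fish=False):
    o,d=ray(p,uv,fish); return o+d*(z-o[2])/d[2]
def tri(obs):
    A=np.zeros((3,3));b=np.zeros(3)
    for o,d in obs:
        M=np.eye(3)-np.outer(d,d);A+=M;b+=M@o
    P=np.linalg.solve(A,b)
    return P,[np.linalg.norm((np.eye(3)-np.outer(d,d))@(P-o)) for o,d in obs]
E
python3 - <<'E'
from h import *
np.set_printoptions(precision=3,suppress=True)
S={n:vision.get_image(n) for n in ["scene","side"]}
for n in S: cv2.imwrite(f"pics/{n}1.png",cv2.resize(S[n]["image"][160:290,170:430] if n=="scene" else S[n]["image"][160:340,230:430],None,fx=3,fy=3,interpolation=cv2.INTER_CUBIC))
Z=dict(rack=0,jaw=0,rack_mouth_edge=.066,spare_head_center=.0265,head_a_center=.033,wedge_tip=.006,wedge_grip=.088,stand=0,battery=0,amber_driver=0,hex_key=0)
for l in Z:
    r={}
    for n in S:
        for d in vision.spot_point(S[n],l)[:5]:
            print(l,n,round(d["confidence"],2),np.array(d["centre"]),atz(S[n],d["centre"],Z[l]))
            r.setdefault(n,d["centre"])
    if len(r)==2: print("   tri",*tri([ray(S[n],r[n]) for n in r]))
E
```

```text
rack scene 0.93 [223.7 197.1] [0.505 0.114 0.   ]
rack scene 0.59 [207.8 181.9] [0.562 0.224 0.   ]
rack scene 0.39 [250.8 188.2] [0.589 0.078 0.   ]
rack side 0.94 [276.6 187.1] [0.507 0.121 0.   ]
   tri [0.505 0.114 0.002] [np.float64(0.0017620313218980298), np.float64(0.0017620313218979049)]
jaw scene 0.66 [251.2 203. ] [0.514 0.021 0.   ]
jaw scene 0.47 [351.7 242. ] [ 0.466 -0.317  0.   ]
jaw side 0.29 [271.5 165.8] [0.537 0.265 0.   ]
   tri [ 0.441 -0.027  0.107] [np.float64(0.05394104090288819), np.float64(0.05394104090288814)]
rack_mouth_edge scene 0.82 [250.7 185.2] [0.5   0.006 0.066]
rack_mouth_edge side 0.96 [284.5 185.4] [0.5   0.016 0.066]
rack_mouth_edge side 0.19 [322.  241.1] [ 0.495 -0.286  0.066]
   tri [0.495 0.003 0.072] [np.float64(0.002494186755338094), np.float64(0.0024941867553382783)]
spare_head_center scene 0.84 [295.2 207.3] [ 0.51  -0.129  0.026]
spare_head_center scene 0.67 [290.  221.2] [ 0.443 -0.155  0.026]
spare_head_center scene 0.57 [322.6 212.7] [ 0.519 -0.208  0.026]
spare_head_center side 0.88 [287.3 230.3] [ 0.446 -0.155  0.026]
spare_head_ce
[... 1044 characters left out ...]
 0.   ]
battery scene 0.62 [249.  184.2] [0.609 0.099 0.   ]
battery side 0.58 [354.9 224.9] [ 0.65  -0.171  0.   ]
   tri [ 0.647 -0.177 -0.002] [np.float64(0.005508100018466963), np.float64(0.005508100018466807)]
amber_driver scene 0.77 [405.3 214.6] [ 0.653 -0.389  0.   ]
amber_driver side 0.6 [390.9 273.5] [ 0.64  -0.402  0.   ]
   tri [ 0.644 -0.395  0.   ] [np.float64(0.005477853527651241), np.float64(0.005477853527651232)]
hex_key scene 0.62 [422.3 273. ] [ 0.428 -0.506  0.   ]
hex_key scene 0.25 [224.9 197.1] [ 0.507  0.111 -0.   ]
hex_key side 0.67 [331.8 329.4] [ 0.421 -0.519  0.   ]
   tri [ 0.426 -0.509 -0.004] [np.float64(0.0053284135902867975), np.float64(0.005328413590286779)]
```

View pics/scene1.png

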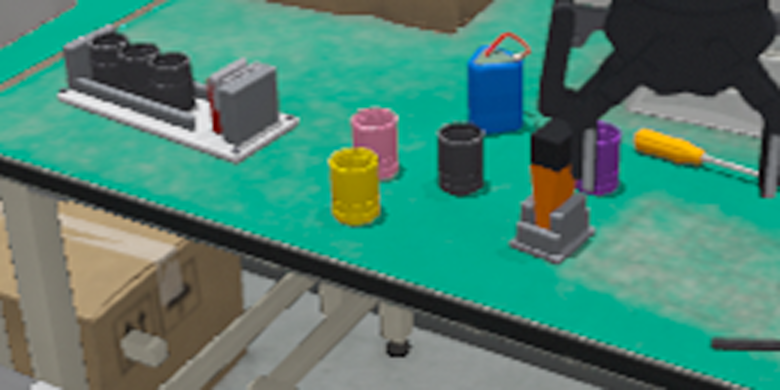

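View pics/side1.png

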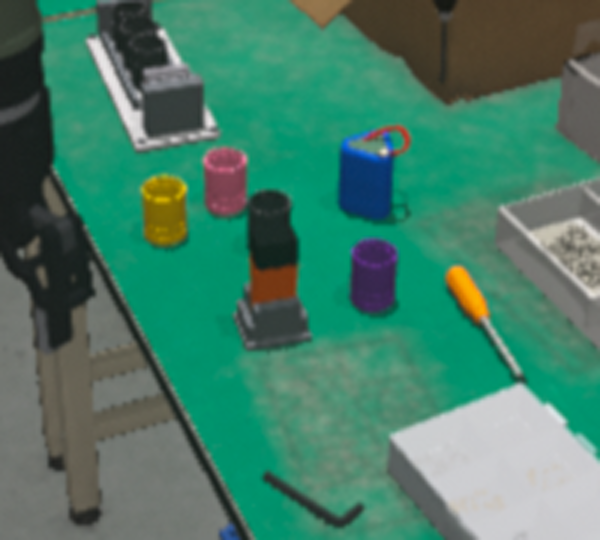

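```bash
python3 - <<'E'
from h import *
S={n:vision.get_image(n) for n in ["scene","side"]}
print(tri([ray(S["scene"],(337,130)),ray(S["side"],(379,162))]))
p=vision.get_image("wrist");E=p["extrinsics"];print(-E[:3,:3].T@E[:3,3])
E
python3 -m handwheel '[[56,-22,0,0,1],[56,-22,0,0,1],[56,-22,0,0,1],[56,-22,0,0,1],[56,-22,0,0,1]]'
```

```text
(array([ 0.73290662, -0.14101705,  0.17618136]), [np.float64(0.0009130730617511916), np.float64(0.0009130730617511938)])
[ 0.27636831 -0.4795688   0.37382678]
t: 2.12
tool_pos: [0.4352, -0.2932, 0.2534]
eef_rot: [0.002, 0.981, 0.196, 0.001]
wrist_force: [0.8, -0.1, -0.0]
finger_gap: 0.0856
```

```bash
python3 -m handwheel '[[0,0,-5,-10.5,1],[0,0,-5,-10.5,1],[0,0,-5,-10.5,1],[0,0,-5,-10.5,1],[0,0,-5,-10.5,1]]'
python3 - <<'E'
from h import *
print(readout.get_state()["joint_positions"])
p=vision.get_image("wrist"); cv2.imwrite("pics/w1.png",p["image"])
E
```

```text
t: 2.75
tool_pos: [0.4388, -0.2878, 0.2788]
eef_rot: [0.002, 0.785, 0.619, 0.0]
wrist_force: [-0.5, -0.7, -0.0]
finger_gap: 0.0853
[-7.20892885e-01  2.61041625e-01 -2.16480929e-01  1.09019808e+00
 -5.31445132e-04  1.08575689e+00]
```

View pics/w1.png

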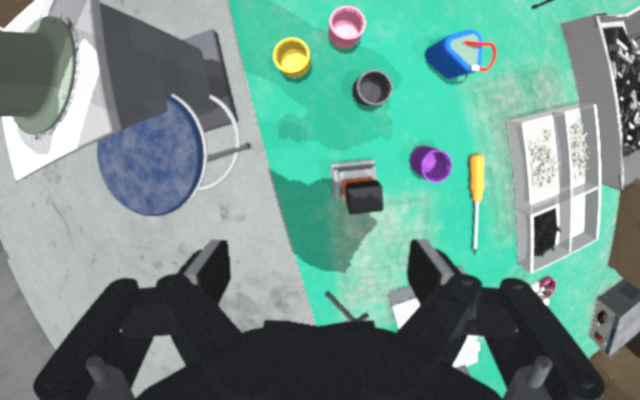

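```bash
python3 -m handwheel '[[48,0,-4,0,1],[48,0,-4,0,1],[48,0,-4,0,1],[48,0,-4,0,1],[40,0,0,0,1]]'
python3 - <<'E'
from h import *
np.set_printoptions(precision=4,suppress=True)
p=vision.get_image("wrist"); cv2.imwrite("pics/w2.png",p["image"])
Z=dict(rack=0,jaw=0,rack_mouth_edge=.066,spare_head_center=.0265,head_a_center=.033,wedge_grip=.088,stand=0)
for l in Z:
    for d in vision.spot_point(p,l)[:5]:
        print(l,round(d["confidence"],2),np.array(d["centre"]),atz(p,d["centre"],Z[l],True))
E
```

```text
t: 3.42
tool_pos: [0.4956, -0.0595, 0.2952]
eef_rot: [0.003, 0.791, 0.612, 0.001]
wrist_force: [0.4, 0.4, -1.1]
finger_gap: 0.0853
rack 0.7 [299.3  40.9] [0.5133 0.1055 0.    ]
jaw 0.95 [313.8  99.7] [0.5116 0.0224 0.    ]
rack_mouth_edge 0.66 [309.5 103.8] [0.5057 0.0162 0.066 ]
spare_head_center 0.94 [293.4 236.2] [ 0.439  -0.1462  0.0265]
spare_head_center 0.85 [342.7 211.8] [ 0.5119 -0.129   0.0265]
spare_head_center 0.67 [412.2 307.5] [ 0.5837 -0.3141  0.0265]
spare_head_center 0.66 [361.2 265.4] [ 0.5195 -0.2144  0.0265]
wedge_grip 0.22 [362.6 263.5] [ 0.5202 -0.1778  0.088 ]
stand 0.83 [345.7 316.1] [ 0.4765 -0.3181 -0.    ]
stand 0.36 [296.  37.] [0.5104 0.1121 0.    ]
```

View pics/w2.png

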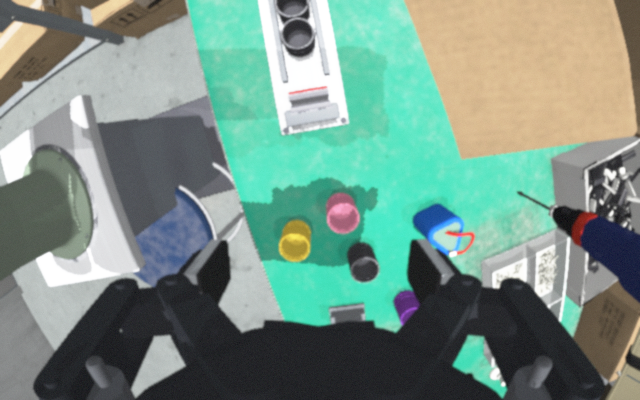

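```bash
python3 -m handwheel '[[25,-6,0,0,1],[25,-6,0,0,1],[25,-6,0,0,1],[25,-6,0,0,1],[0,0,0,0,1]]'
python3 - <<'E'
from h import *
np.set_printoptions(precision=4,suppress=True)
p=vision.get_image("wrist"); cv2.imwrite("pics/w3.png",cv2.resize(p["image"][0:260,180:480],None,fx=2.5,fy=2.5,interpolation=cv2.INTER_CUBIC))
import pickle; pickle.dump(p,open("w3.pkl","wb"))
Z=dict(rack=0,jaw=0,rack_mouth_edge=.066,head_a_center=.033)
for l in Z:
    for d in vision.spot_point(p,l)[:5]:
        print(l,round(d["confidence"],2),np.array(d["centre"]),atz(p,d["centre"],Z[l],True))
E
```

```text
t: 4.45
tool_pos: [0.4975, 0.0374, 0.294]
eef_rot: [0.003, 0.795, 0.607, -0.0]
wrist_force: [-0.2, -0.3, 0.5]
finger_gap: 0.0856
rack 0.81 [315.9 108.9] [0.5137 0.1062 0.    ]
jaw 0.77 [330.4 168.9] [0.5113 0.0228 0.    ]
rack_mouth_edge 0.6 [329.3 189.2] [0.5043 0.0125 0.066 ]
head_a_center 0.75 [304.3  45.5] [0.5211 0.1862 0.033 ]
```

View pics/w3.png

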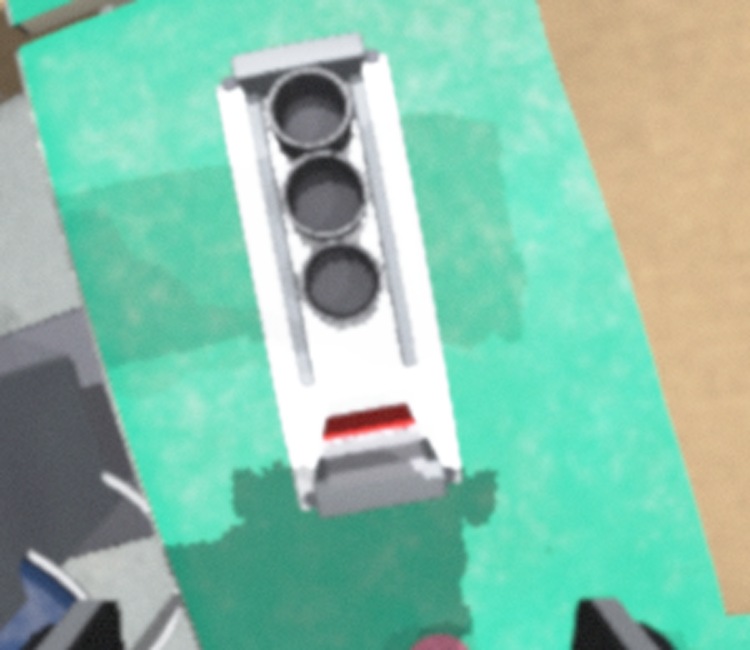

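```bash
python3 - <<'E'
from h import *
import pickle
np.set_printoptions(precision=4,suppress=True)
p=pickle.load(open("w3.pkl","rb"))
F=[((0,79.2,58),(310,106)),((0,37.8,58),(325,195)),((0,-3.6,58),(341,283)),((45,-118,8),(460,477)),((-45,-118,8),(304,508)),((45,118,8),(385,55)),((23,-30,22),(0,0))]
F=F[:6]
def res(q):
    c,s=np.cos(q[2]),np.sin(q[2]);o=[]
    for P,uv in F:
        x,y,z=np.array(P)/1000
        w=[q[0]+c*x-s*y,q[1]+s*x+c*y,z]
        o.append(proj(p,w,True)-(np.array(uv)/2.5+[180,0]))
    return np.concatenate(o)
r=least_squares(res,[.51,.105,-.1]);print(r.x);print(r.fun.reshape(-1,2))
q=r.x;c,s=np.cos(q[2]),np.sin(q[2])
R=np.array([[c,-s],[s,c]])
for n,(y,z) in dict(a=(79.2,58),mouth=(-90.4,66),jaw_o=(-81,66),jawface=(-71,66),place=(-47,61)).items():
    w=np.r_[q[:2]+R@[0,y/1000],z/1000]; print(n,w,(proj(p,w,True)-[180,0])*2.5)
o=q[:2]
for nm,uv in dict(jaw_red_top_row_edge=(367,412),jaw_red_steel=(370,435),endtop=(375,450)).items():
    w=atz(p,np.array(uv)/2.5+[180,0],.066,True); print(nm,R.T@(w[:2]-o))
E
```

```text
[ 0.5138  0.1035 -0.0827]
[[-0.3088  1.6501]
 [ 0.3498  0.3498]
 [ 0.6605  0.3682]
 [ 0.8162  0.3583]
 [-1.4861 -0.3409]
 [-0.0791 -2.8246]]
a [0.5204 0.1825 0.058 ] [309.2281 110.1252]
mouth [0.5064 0.0134 0.066 ] [377.0701 469.8578]
jaw_o [0.5072 0.0228 0.066 ] [373.5317 450.3999]
jawface [0.508  0.0328 0.066 ] [369.7064 429.455 ]
place [0.51   0.0567 0.061 ] [360.0448 376.9704]
jaw_red_top_row_edge [ 0.0002 -0.0628]
jaw_red_steel [-0.0003 -0.0736]
endtop [ 0.0007 -0.0809]
```

```bash
python3 -m handwheel '[[0,0,0,-10.6,1],[-58,10,12,0,1],[-58,10,12,0,1],[-58,10,12,0,1],[-58,10,12,0,1]]'
python3 -m handwheel '[[-14,0,20,0,1],[0,0,20,0,1],[0,0,0,0,1],[0,0,0,0,1],[0,0,0,0,1]]'
cat > look.py <<'E'
import sys
from h import *
np.set_printoptions(precision=4,suppress=True)
p=vision.get_image("wrist"); cv2.imwrite(f"pics/{sys.argv[1]}.png",p["image"])
Z=dict(rack=0,jaw=0,rack_mouth_edge=.066,spare_head_center=.0265,head_a_center=.033,wedge_grip=.088,wedge_tip=.006,stand=0)
for l in sys.argv[2:]:
    l,*z=l.split(":"); z=float(z[0]) if z else Z[l]
    for d in vision.spot_point(p,l)[:4]:
        print(l,round(d["confidence"],2),np.array(d["centre"]),atz(p,d["centre"],z,True))
s=readout.get_state(); from scipy.spatial.transform import Rotation as Ro
q=s["eef_rot"]; R=Ro.from_quat(np.r_[q[1:],q[0]]).as_matrix()
print(s["t"],s["tool_pos"],"yaw x",np.degrees(np.arctan2(R[1,0],R[0,0])),R[:,2],s["finger_gap"],s["wrist_force"])
E
python3 look.py w4 spare_head_center stand wedge_grip
```

```text
t: 5.32
tool_pos: [0.5212, -0.205, 0.2479]
eef_rot: [0.005, 0.733, 0.68, 0.001]
wrist_force: [1.0, 0.5, 0.1]
finger_gap: 0.0857
t: 5.95
tool_pos: [0.5192, -0.228, 0.2071]
eef_rot: [0.006, 0.737, 0.676, 0.001]
wrist_force: [-0.4, -0.1, -0.1]
finger_gap: 0.0855
spare_head_center 0.85 [229.6 108.5] [ 0.4396 -0.1494  0.0265]
spare_head_center 0.84 [300.4  80.3] [ 0.5115 -0.1302  0.0265]
spare_head_center 0.64 [377.4 247.7] [ 0.5774 -0.3096  0.0265]
spare_head_center 0.59 [316.4 160.7] [ 0.5199 -0.2099  0.0265]
stand 0.94 [288.7 251.6] [ 0.4779 -0.3175  0.    ]
wedge_grip 0.72 [284.2 295.4] [ 0.4802 -0.3204  0.088 ]
wedge_grip 0.65 [318.6 162.2] [ 0.5221 -0.2015  0.088 ]
6.15 [ 0.5193 -0.2279  0.2069] yaw x 85.06221956093808 [ 0.0091 -0.0075 -0.9999] 0.08561449699164257 [-0.1011  0.0632  0.1672]
```

View pics/w4.png

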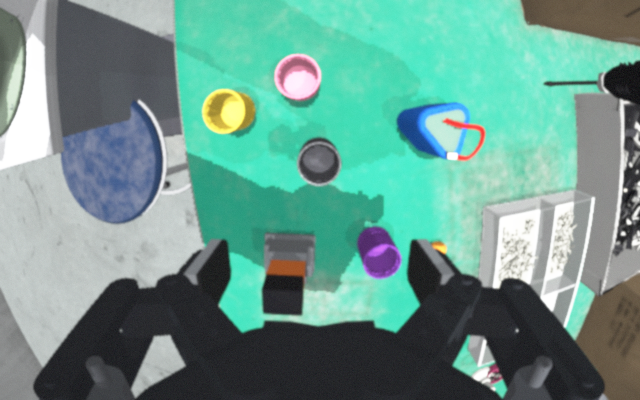

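```bash
python3 -m handwheel '[[17,0,30,0,1],[0,0,45,0,1],[0,0,40,0,1],[0,0,0,0,1],[0,0,0,0,1]]'
python3 look.py w5 spare_head_center
```

```text
t: 6.78
tool_pos: [0.5252, -0.2118, 0.0932]
eef_rot: [0.009, 0.736, 0.677, 0.002]
wrist_force: [0.7, -0.8, -0.2]
finger_gap: 0.0852
spare_head_center 0.85 [313.1 213.2] [ 0.5224 -0.2092  0.0265]
spare_head_center 0.84 [279.5  86.9] [ 0.5094 -0.1291  0.0265]
spare_head_center 0.8 [176.3 138.9] [ 0.4392 -0.1523  0.0265]
spare_head_center 0.6 [394.  330.1] [ 0.5771 -0.3135  0.0265]
6.875 [ 0.5253 -0.2119  0.0934] yaw x 85.17027863650492 [ 0.0162 -0.0114 -0.9998] 0.08534103335656855 [-0.0133 -0.1157 -0.7684]
```

View pics/w5.png

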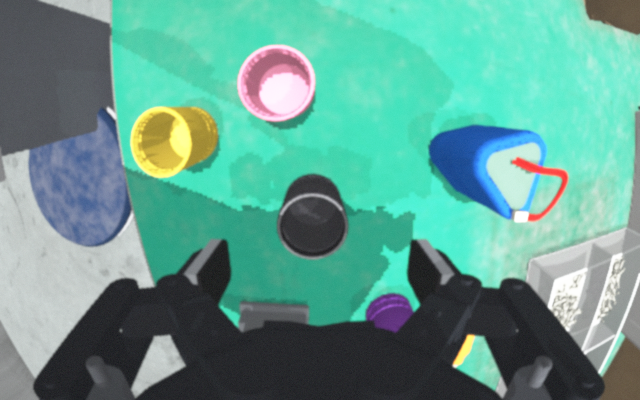

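```bash
python3 -m handwheel '[[3,-5,25,0,1],[0,0,25,0,1],[0,0,0,0,1],[0,0,0,0,-1],[0,0,0,0,-1]]'
python3 -m handwheel '[[0,0,0,0,-1],[0,0,0,0,-1],[0,0,0,0,-1],[0,0,0,0,-1],[0,0,0,0,-1]]'
python3 look.py w6 
```

```text
t: 7.5
tool_pos: [0.527, -0.2124, 0.0509]
eef_rot: [0.016, 0.736, 0.677, 0.004]
wrist_force: [-0.5, 0.8, 0.1]
finger_gap: 0.0518
t: 8.12
tool_pos: [0.5279, -0.2129, 0.0528]
eef_rot: [0.018, 0.736, 0.677, 0.005]
wrist_force: [-0.2, 0.4, -1.1]
finger_gap: 0.0381
8.175 [ 0.528  -0.2129  0.0528] yaw x 85.15408157569182 [ 0.0308 -0.0198 -0.9993] 0.03830873729313686 [ 0.3456  0.1401 -0.1828]
```

View pics/w6.png

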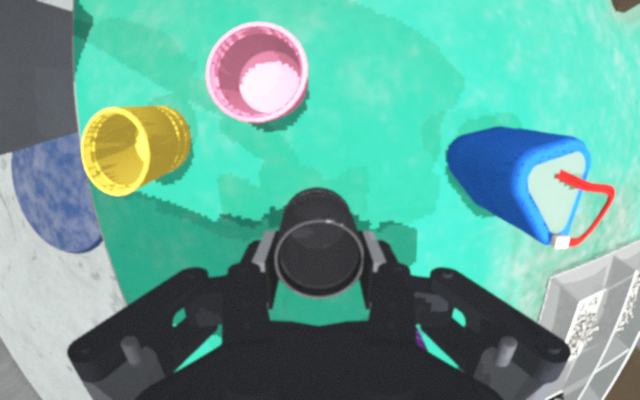

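```bash
python3 -m handwheel '[[0,0,-35,0,-1],[0,0,-35,0,-1],[0,0,-35,0,-1],[0,0,0,0,-1],[0,0,0,0,-1]]'
python3 look.py w7 
```

```text
t: 8.8
tool_pos: [0.5234, -0.2101, 0.1587]
eef_rot: [0.016, 0.736, 0.677, 0.004]
wrist_force: [-0.2, -0.3, -0.1]
finger_gap: 0.0384
8.85 [ 0.5236 -0.2102  0.1587] yaw x 85.15269744099272 [ 0.0276 -0.018  -0.9995] 0.03854965913906272 [ 0.9452  0.1693 -0.0794]
```

View pics/w7.png

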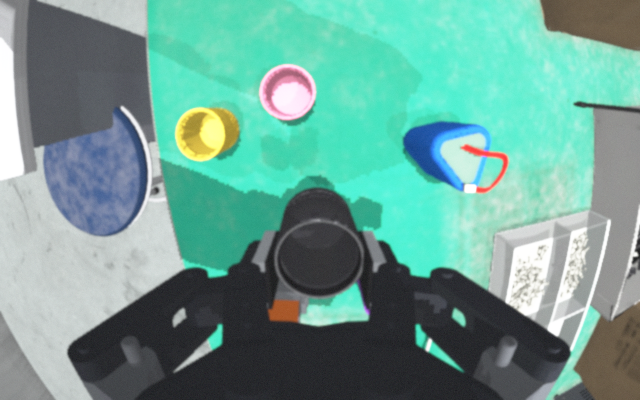

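```bash
python3 - <<'E'
from h import *
p=vision.get_image("wrist"); s=readout.get_state(); w=atz(p,(319,258),s["tool_pos"][2],True); print(w-s["tool_pos"])
E
python3 -m handwheel '[[50,-7,-5,0,-1],[50,-7,-5,0,-1],[50,-7,0,0,-1],[50,-7,0,0,-1],[40,-6,0,0,-1]]'
python3 look.py w8 rack jaw rack_mouth_edge head_a_center
```

```text
[8.96329120e-05 4.49218873e-03 0.00000000e+00]
t: 9.52
tool_pos: [0.5076, 0.036, 0.1582]
eef_rot: [0.013, 0.739, 0.674, 0.002]
wrist_force: [0.4, 0.2, -0.7]
finger_gap: 0.0386
head_a_center 0.63 [314.2   7.3] [0.52   0.1862 0.033 ]
9.775 [0.5084 0.0339 0.1587] yaw x 84.69952673469881 [ 0.0205 -0.0167 -0.9996] 0.03848773618366849 [ 0.4013  0.4883 -0.4457]
```

View pics/w8.png

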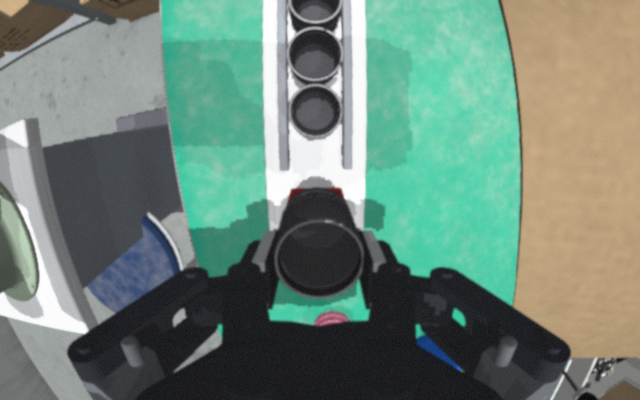

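```bash
python3 - <<'E'
from h import *
np.set_printoptions(precision=4,suppress=True)
p=vision.get_image("wrist"); s=readout.get_state(); t=s["tool_pos"];print(t)
cv2.imwrite("pics/w8c.png",cv2.resize(p["image"][0:310,240:400],None,fx=3,fy=3,interpolation=cv2.INTER_CUBIC)[:,:][:,:])
P={}
for n,uv,z in [("c",(316,109),.058),("b",(315,54),.058),("railL_in",(288,165),.022),("railR_in",(343,165),.022),("railLend",(284,170),.022),("railRend",(348,168),.022),("jawRowEdgeL",(291,189),.066),("jawRowEdgeR",(342,188),.066),("rim",(319,258),t[2])]:
    P[n]=atz(p,uv,z,True);print(n,P[n],)
d=P["b"]-P["c"];print(np.hypot(*d[:2]),np.degrees(np.arctan2(d[1],d[0])))
q=np.array([.5137,.1045]);a=-.083;R=np.array([[np.cos(a),-np.sin(a)],[np.sin(a),np.cos(a)]])
for n in P: print(n,R.T@(P[n][:2]-q)*1000)
E
```

```text
[0.5086 0.0334 0.1589]
c [0.5144 0.1008 0.058 ]
b [0.5173 0.1402 0.058 ]
railL_in [0.4871 0.0565 0.022 ]
railR_in [0.5332 0.052  0.022 ]
railLend [0.4832 0.0526 0.022 ]
railRend [0.5372 0.0491 0.022 ]
jawRowEdgeL [0.4914 0.0467 0.066 ]
jawRowEdgeR [0.5275 0.0439 0.066 ]
rim [0.5084 0.0387 0.1589]
0.039540145543142995 85.72599468690099
c [ 0.9621 -3.6171]
b [ 0.6298 35.9217]
railL_in [-22.5448 -50.0362]
railR_in [ 23.7547 -50.6716]
railLend [-26.0667 -54.2609]
railRend [ 28.0322 -53.2861]
jawRowEdgeL [-17.4708 -59.4081]
jawRowEdgeR [ 18.7443 -59.2162]
rim [  0.1242 -65.9976]
```

View pics/w8c.png

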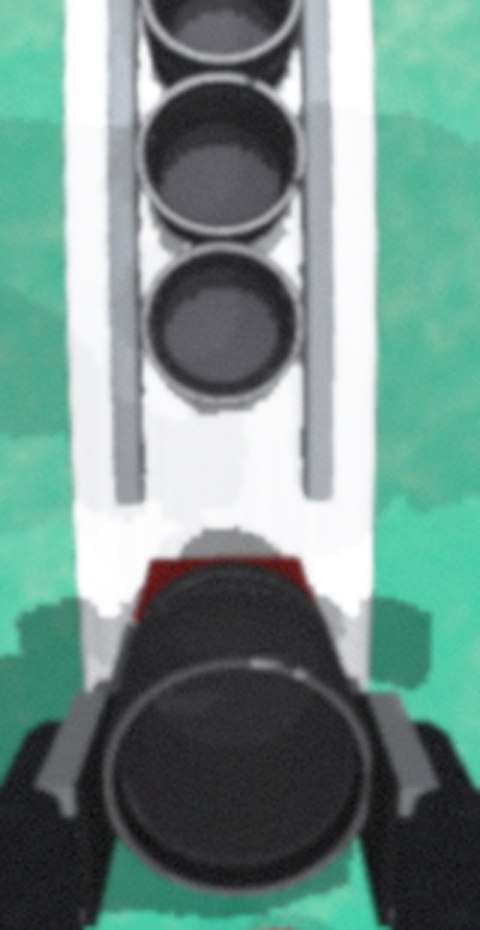

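```bash
python3 -m handwheel '[[19,0,0,0,-1],[0,0,15,0,-1],[0,0,14,0,-1],[0,0,0,0,-1],[0,0,0,0,-1]]'
cat > rk.py <<'E'
import sys
from h import *
np.set_printoptions(precision=4,suppress=True)
p=vision.get_image("wrist"); s=readout.get_state(); t=s["tool_pos"]
cv2.imwrite(f"pics/{sys.argv[1]}.png",cv2.resize(p["image"][0:320,200:440],None,fx=2.5 if 0 else 2.4,fy=2.4,interpolation=cv2.INTER_CUBIC)[:600])
q=s["eef_rot"]
from scipy.spatial.transform import Rotation as Ro
R3=Ro.from_quat(np.r_[q[1:],q[0]]).as_matrix()
print(s["t"],t,"yawx",np.degrees(np.arctan2(R3[1,0],R3[0,0])),R3[:,2],s["finger_gap"],s["wrist_force"])
q=np.array([.5143,.1045]);a=-.083;R=np.array([[np.cos(a),-np.sin(a)],[np.sin(a),np.cos(a)]])
rim=atz(p,(319.2,258),t[2],True)
print("tcp in rack",R.T@(t[:2]-q)*1000,"rim",R.T@(rim[:2]-q)*1000)
for n,(P,z) in dict(c=((0,-3.6),.058),gapmid=((0,-47.8),.061),b=((0,37.8),.058)).items():
    w=np.r_[q+R@(np.array(P)/1000),z]; print(n,"crop",(proj(p,w,True)-[200,0])*2.4)
import pickle;pickle.dump((p,s),open("last.pkl","wb"))
E
python3 rk.py w9
```

```text
t: 10.45
tool_pos: [0.511, 0.0467, 0.1263]
eef_rot: [0.013, 0.742, 0.67, 0.001]
wrist_force: [0.6, -0.7, 0.1]
finger_gap: 0.0384
10.5 [0.5109 0.0468 0.1264] yawx 84.16298801181328 [ 0.0184 -0.0184 -0.9997] 0.03830386207215575 [-0.1621  0.5408 -0.5251]
tcp in rack [  1.373 -57.828] rim [  1.1579 -53.1429]
c crop [271.7572 312.2492]
gapmid crop [275.5682 484.0058]
b crop [268.4843 149.315 ]
```

View pics/w9.png

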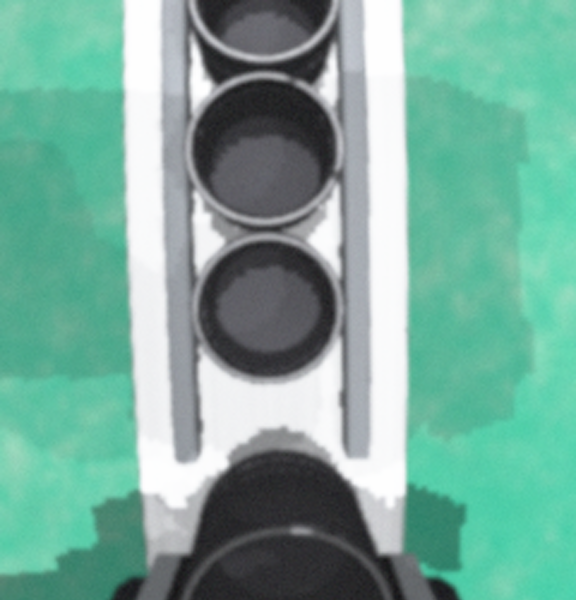

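```bash
python3 -m handwheel '[[6,-2,0,0,-1],[1,-1,10,0,-1],[0,0,14,0,-1],[0,0,0,0,-1],[0,0,0,0,-1]]'
python3 rk.py w10
```

```text
t: 11.12
tool_pos: [0.5091, 0.0542, 0.1008]
eef_rot: [0.013, 0.742, 0.67, 0.001]
wrist_force: [-0.1, -0.9, 0.1]
finger_gap: 0.038
11.175 [0.509  0.0542 0.1008] yawx 84.18634871894697 [ 0.019  -0.0184 -0.9997] 0.03845530011398319 [-0.7085  0.0885  0.0907]
tcp in rack [ -1.1398 -50.5443] rim [ -1.2944 -45.8285]
c crop [284.0652 353.2798]
gapmid crop [287.8039 546.724 ]
b crop [280.5879 164.7233]
```

View pics/w10.png

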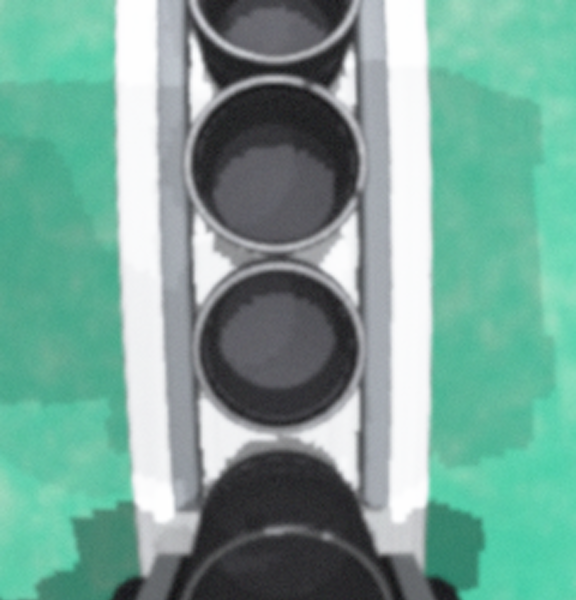

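```bash
python3 -m handwheel '[[0,0,13,0,-1],[0,0,13,0,-1],[0,0,11,0,-1],[0,0,0,0,-1],[0,0,0,0,-1]]'
python3 rk.py w11
```

```text
t: 11.8
tool_pos: [0.5097, 0.0534, 0.0609]
eef_rot: [0.013, 0.742, 0.67, 0.001]
wrist_force: [0.1, -0.0, -1.0]
finger_gap: 0.0384
11.85 [0.5096 0.0534 0.061 ] yawx 84.17226267959082 [ 0.0185 -0.0184 -0.9997] 0.038397949690553775 [-0.052  -0.5623 -0.4778]
tcp in rack [ -0.4257 -51.3465] rim [ -0.6575 -46.6292]
c crop [285.0688 378.0205]
gapmid crop [289.8368 624.9195]
b crop [280.4119 128.9651]
```

View pics/w11.png

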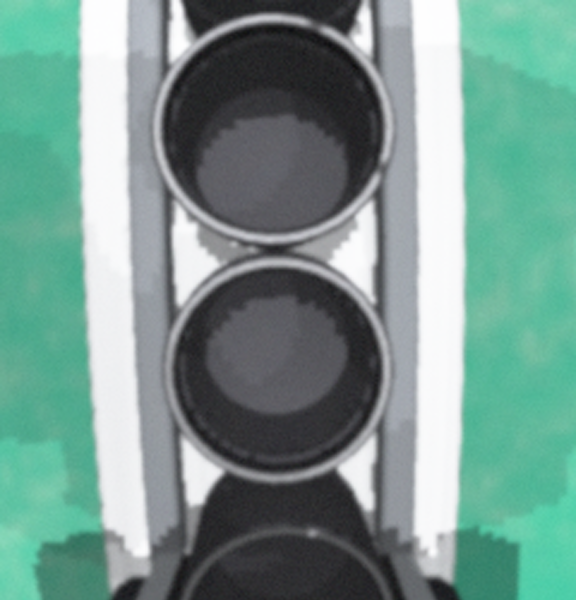

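```bash
python3 -m handwheel '[[0,0,1,0,-1],[0,0,0,0,1],[0,0,0,0,1],[0,0,0,0,1],[0,0,0,0,1]]'
python3 -m handwheel '[[0,0,0,0,1],[0,0,-30,0,1],[0,0,-35,0,1],[0,0,-35,0,1],[0,0,0,0,1]]'
python3 rk.py w12
```

```text
t: 12.48
tool_pos: [0.5107, 0.0534, 0.0611]
eef_rot: [0.014, 0.742, 0.67, 0.002]
wrist_force: [1.0, 0.1, -0.0]
finger_gap: 0.0852
t: 13.1
tool_pos: [0.5079, 0.0552, 0.1632]
eef_rot: [0.013, 0.742, 0.67, 0.001]
wrist_force: [-0.6, 0.1, 0.3]
finger_gap: 0.0856
13.15 [0.5068 0.0552 0.1617] yawx 84.16944988493488 [ 0.0166 -0.0183 -0.9997] 0.08522136598779563 [-0.0814  0.6657 -0.1826]
tcp in rack [ -3.3543 -49.7401] rim [ -2.5082 -45.7353]
c crop [283.8378 330.6421]
gapmid crop [286.6612 473.904 ]
b crop [281.2789 194.1164]
```

View pics/w12.png

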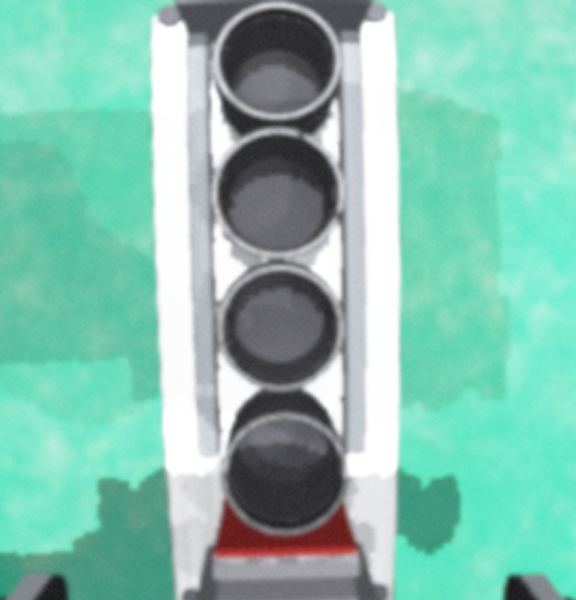

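```bash
python3 -m handwheel '[[-20,0,-45,0,1],[-58,2,-8,0,1],[-58,2,-5,0,1],[-58,2,-5,0,1],[-58,2,-5,0,1]]'
python3 -m handwheel '[[-58,2,0,0,1],[-58,2,0,0,1],[-35,0,0,0,1],[0,0,0,0,1],[0,0,0,0,1]]'
python3 look.py w13 stand wedge_grip
```

```text
t: 13.78
tool_pos: [0.4856, -0.1975, 0.2288]
eef_rot: [0.008, 0.739, 0.674, -0.002]
wrist_force: [2.1, -0.3, -0.8]
finger_gap: 0.0854
t: 14.4
tool_pos: [0.4712, -0.3552, 0.2226]
eef_rot: [0.003, 0.741, 0.671, -0.003]
wrist_force: [0.3, -0.5, -0.4]
finger_gap: 0.0854
stand 0.81 [322.6 138. ] [ 0.4788 -0.3191  0.    ]
wedge_grip 0.62 [327.5 148. ] [ 0.4816 -0.3201  0.088 ]
14.55 [ 0.4718 -0.3547  0.2236] yaw x 84.43097714317801 [ 0.0008 -0.0092 -1.    ] 0.0853528586516826 [ 0.353  -0.4887 -0.5903]
```

View pics/w13.png

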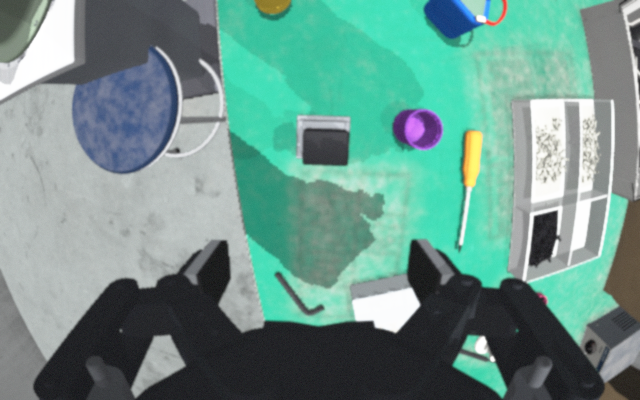

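```bash
python3 - <<'E'
from h import *
import pickle
p=vision.get_image("wrist");pickle.dump(p,open("w14.pkl","wb"))
cv2.imwrite("pics/w14.png",cv2.resize(p["image"][100:185,280:370],None,fx=7,fy=7,interpolation=cv2.INTER_CUBIC))
E
```

```text
(no output)
```

View pics/w14.png

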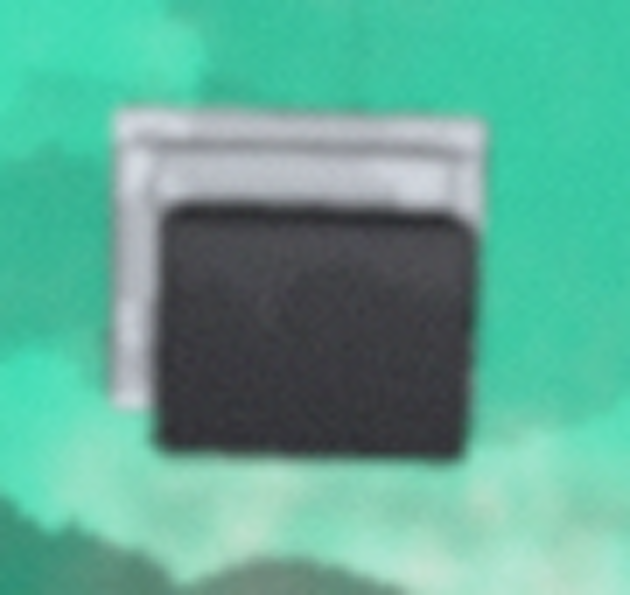

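```bash
python3 - <<'E'
from h import *
import pickle
np.set_printoptions(precision=4,suppress=True)
p=pickle.load(open("w14.pkl","rb"))
g=lambda c,z:atz(p,np.array(c)/7+[280,100],z,True)
a,b,c=[g(u,.004) for u in((115,108),(487,122),(113,405))]
print("stand",np.hypot(*(b-a)[:2]),np.hypot(*(c-a)[:2]),np.degrees(np.arctan2((b-a)[1],(b-a)[0])),(b+c)/2)
q=[g(u,.104) for u in((165,208),(477,215),(465,460),(155,452))]
print("cap",np.mean(q,0),[np.hypot(*(q[i]-q[(i+1)%4])[:2]) for i in range(4)],[np.degrees(np.arctan2(*(d[1],d[0]))) for d in (q[1]-q[0],q[2]-q[3])])
print([np.degrees(np.arctan2(*(d[1],d[0]))) for d in (q[0]-q[3],q[1]-q[2])])
E
```

```text
stand 0.057850422159503555 0.04699036451895692 -7.599850835906258 [ 0.4797 -0.3182  0.004 ]
cap [ 0.4802 -0.3176  0.104 ] [np.float64(0.03438482558788556), np.float64(0.027608804799221738), np.float64(0.03482311811009771), np.float64(0.02741162766522981)] [np.float64(-6.67400569814006), np.float64(-7.014006055164121)]
[np.float64(81.6317958074019), np.float64(82.55242087425415)]
```

```bash
python3 -m handwheel '[[37,5,0,1.6,1],[0,0,40,0,1],[0,0,40,0,1],[0,0,0,0,1],[0,0,0,0,1]]'
python3 look.py w15 wedge_grip
```

```text
t: 15.22
tool_pos: [0.4842, -0.3152, 0.1459]
eef_rot: [0.007, 0.748, 0.664, -0.002]
wrist_force: [0.1, 0.4, 0.1]
finger_gap: 0.0854
wedge_grip 0.56 [315.2 225.1] [ 0.4817 -0.3175  0.088 ]
15.325 [ 0.4842 -0.3155  0.146 ] yaw x 83.14957589177342 [ 0.0067 -0.0136 -0.9999] 0.08522947660377184 [-0.1101 -1.1494  0.1865]
```

View pics/w15.png

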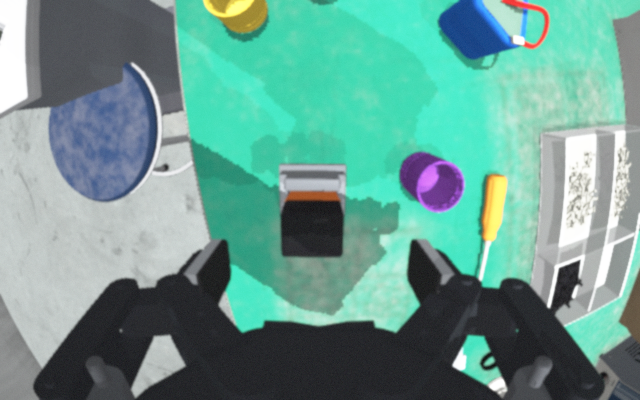

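```bash
python3 - <<'E'
from h import *
np.set_printoptions(precision=4,suppress=True)
p=vision.get_image("wrist");im=p["image"]
cv2.imwrite("pics/w15c.png",cv2.resize(im[155:265,265:365],None,fx=5.4,fy=5.4,interpolation=cv2.INTER_CUBIC))
for uv in [(283,202),(344,202),(341,256),(283,256),(312.5,229)]: print(atz(p,uv,.104,True))
E
```

```text
[ 0.4666 -0.2961  0.104 ]
[ 0.4997 -0.3001  0.104 ]
[ 0.495  -0.3328  0.104 ]
[ 0.4613 -0.3287  0.104 ]
[ 0.4806 -0.3138  0.104 ]
```

View pics/w15c.png

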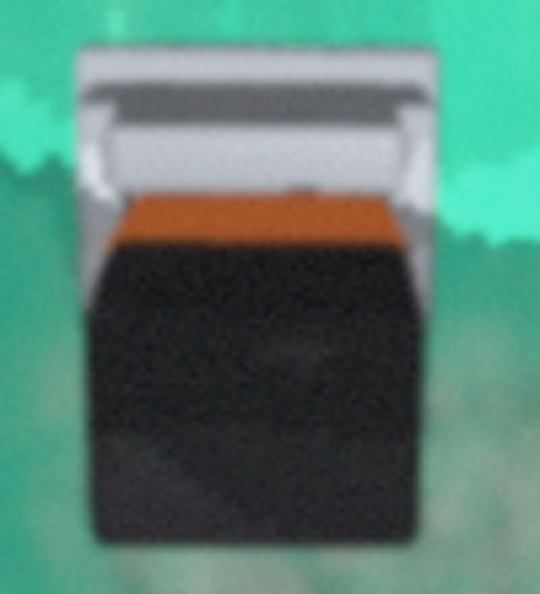

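```bash
python3 -m handwheel '[[-1,-5,25,0,1],[0,0,29,0,1],[0,0,0,0,1],[0,0,0,0,-1],[0,0,0,0,-1]]'
python3 -m handwheel '[[0,0,0,0,-1],[0,0,0,0,-1],[0,0,0,0,-1],[0,0,0,0,-1],[0,0,0,0,-1]]'
python3 look.py w16
```

```text
t: 16.0
tool_pos: [0.4833, -0.3207, 0.0983]
eef_rot: [0.014, 0.748, 0.663, -0.001]
wrist_force: [0.9, 0.4, -0.6]
finger_gap: 0.052
t: 16.62
tool_pos: [0.4833, -0.3211, 0.0997]
eef_rot: [0.014, 0.748, 0.663, -0.002]
wrist_force: [-0.4, -0.2, -0.1]
finger_gap: 0.0352
16.675 [ 0.4833 -0.3211  0.0997] yaw x 83.08644213420085 [ 0.0163 -0.0231 -0.9996] 0.03557705606351089 [-0.0118 -0.6265 -0.7641]
```

View pics/w16.png

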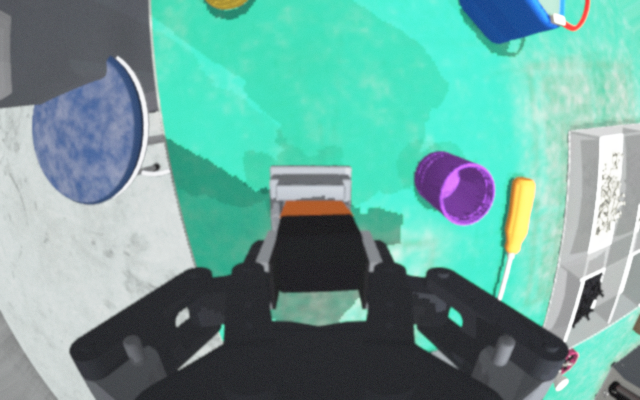

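```bash
python3 -m handwheel '[[0,0,-30,0,-1],[0,0,-40,0,-1],[0,0,-40,0,-1],[0,0,0,0,-1],[0,0,0,0,-1]]'
python3 look.py w17 wedge_tip:0.116
```

```text
t: 17.3
tool_pos: [0.4816, -0.318, 0.2115]
eef_rot: [0.013, 0.748, 0.663, -0.001]
wrist_force: [-0.8, 0.9, -0.4]
finger_gap: 0.0356
wedge_tip 0.96 [311.  198.4] [ 0.4776 -0.3146  0.116 ]
wedge_tip 0.42 [459.3 219.7] [ 0.5934 -0.3475  0.116 ]
17.4 [ 0.4815 -0.318   0.2112] yaw x 83.09807311906803 [ 0.0157 -0.021  -0.9997] 0.03548149938573616 [-0.3929 -0.847  -1.1941]
```

View pics/w17.png

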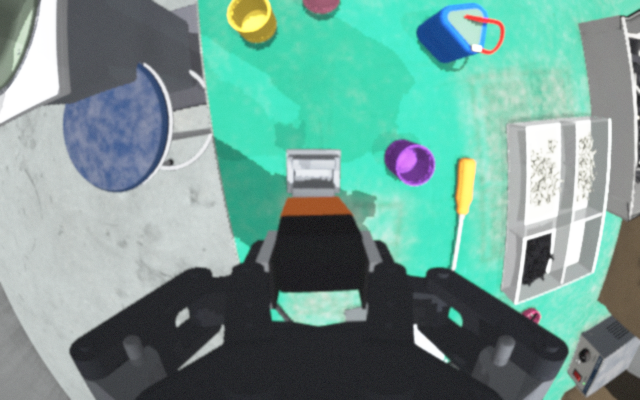

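```bash
python3 -m handwheel '[[56,-2,0,0,-1],[56,-2,0,0,-1],[56,-2,0,0,-1],[56,-2,0,0,-1],[56,-2,0,0,-1]]'
python3 -m handwheel '[[35,-2,0,-2.2,-1],[12,0,0,0,-1],[0,0,0,0,-1],[0,0,0,0,-1],[0,0,0,0,-1]]'
python3 look.py w18 wedge_tip:0.116 rack_mouth_edge jaw:.066
```

```text
t: 18.02
tool_pos: [0.5042, -0.0346, 0.1994]
eef_rot: [0.01, 0.751, 0.66, -0.003]
wrist_force: [1.0, -0.5, -0.3]
finger_gap: 0.0353
t: 18.65
tool_pos: [0.5056, 0.0148, 0.1949]
eef_rot: [0.008, 0.737, 0.675, -0.005]
wrist_force: [0.3, -0.4, -0.9]
finger_gap: 0.0354
wedge_tip 0.88 [308.8 199.4] [0.4994 0.0227 0.116 ]
rack_mouth_edge 0.8 [319.  191.9] [0.5058 0.0135 0.066 ]
jaw 0.61 [323.1 164.9] [0.5111 0.0359 0.066 ]
18.85 [0.5057 0.0153 0.1951] yaw x 84.99803680472179 [ 0.0027 -0.0181 -0.9998] 0.03517368881650417 [ 0.0906 -0.5325 -0.2756]
```

View pics/w18.png

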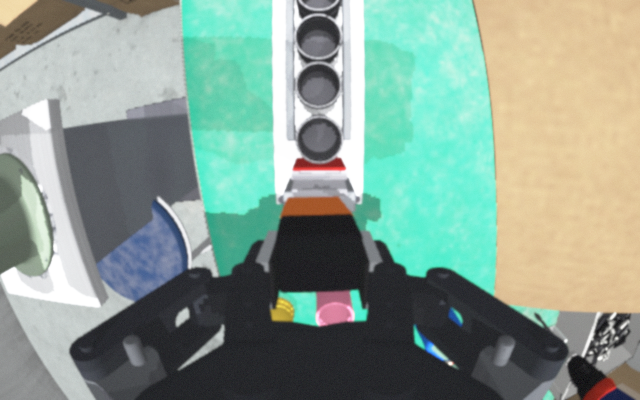

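```bash
cat > zz.py <<'E'
import sys
from h import *
import pickle
np.set_printoptions(precision=4,suppress=True)
p=vision.get_image("wrist");s=readout.get_state();pickle.dump((p,s),open("z.pkl","wb"))
y0=int(sys.argv[2])
cv2.imwrite(f"pics/{sys.argv[1]}.png",cv2.resize(p["image"][y0:y0+100,255:385],None,fx=6,fy=6,interpolation=cv2.INTER_CUBIC))
print(s["t"],s["tool_pos"],s["wrist_force"],s["finger_gap"])
E
cat > zp.py <<'E'
# usage: zp.py y0 x,y,z ... (crop px) -> rack frame mm
import sys
from h import *
import pickle
np.set_printoptions(precision=2,suppress=True)
p,s=pickle.load(open("z.pkl","rb"));y0=int(sys.argv[1])
q=np.array([.5134,.1055]);a=-.083;R=np.array([[np.cos(a),-np.sin(a)],[np.sin(a),np.cos(a)]])
print("tcp",R.T@(s["tool_pos"][:2]-q)*1000,s["tool_pos"][2])
for t in sys.argv[2:]:
    x,y,z=map(float,t.split(","))
    w=atz(p,(x/6+255,y/6+y0),z,True); print(t,R.T@(w[:2]-q)*1000)
E
python3 zz.py w19 125
```

```text
18.9 [0.5057 0.0155 0.1952] [-0.1406  0.2599 -0.9261] 0.035196861225982465
```

View pics/w19.png

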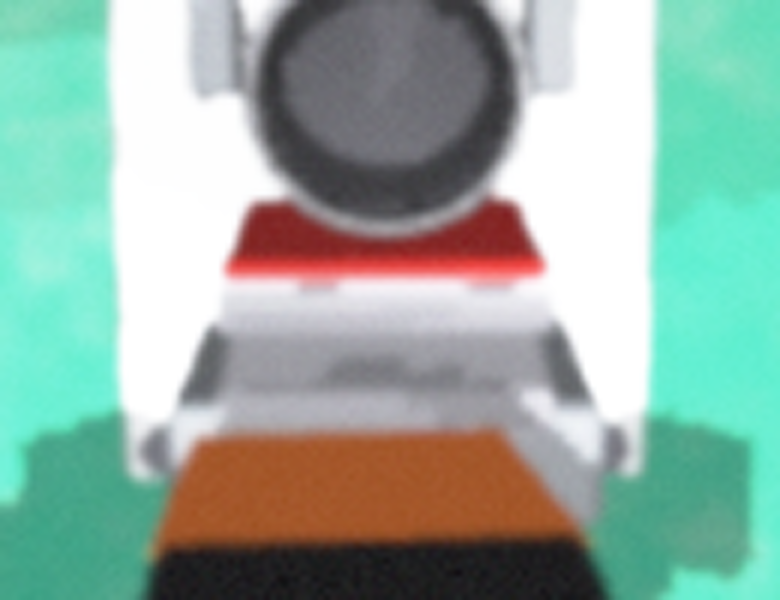

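```bash
python3 zp.py 125 385,275,.070 225,270,.070 543,270,.070 385,330,.066 385,330,.07 385,390,.066 385,420,.070 345,433,.101 200,435,.101 500,430,.101 385,105,.061 120,440,.008 645,440,.008
```

```text
tcp [ -0.24 -90.33] 0.19515287451333269
385,275,.070 [  0.27 -73.16]
225,270,.070 [-21.22 -72.32]
543,270,.070 [ 21.52 -72.53]
385,330,.066 [  0.27 -81.69]
385,330,.07 [  0.24 -80.75]
385,390,.066 [  0.24 -90.22]
385,420,.070 [  0.2 -93.4]
345,433,.101 [ -4.77 -86.09]
200,435,.101 [-22.21 -86.25]
500,430,.101 [ 13.81 -85.81]
385,105,.061 [  0.41 -51.22]
120,440,.008 [ -45.35 -114.57]
645,440,.008 [  45.64 -115.07]
```

```bash
python3 -m handwheel '[[3,4,0,0.5,-1],[0,0,12,0,-1],[0,0,10,0,-1],[0,0,0,0,-1],[0,0,0,0,-1]]'
python3 zz.py w20 125
```

```text
t: 19.52
tool_pos: [0.5099, 0.0179, 0.1709]
eef_rot: [0.007, 0.74, 0.672, -0.005]
wrist_force: [0.2, 0.1, -0.8]
finger_gap: 0.0357
19.575 [0.5098 0.0179 0.171 ] [ 0.2416  0.1115 -0.7006] 0.03505702870885511
```

View pics/w20.png

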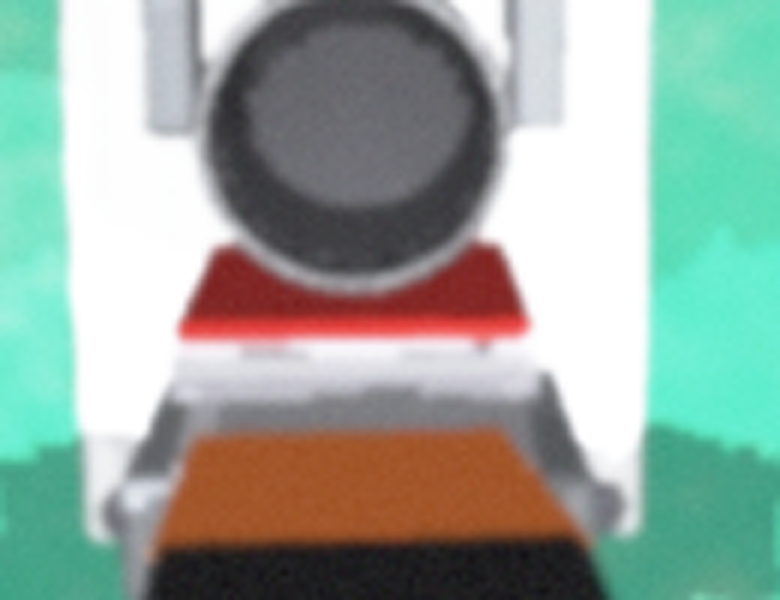

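```bash
python3 zp.py 125 385,335,.070 355,400,.066 195,435,.077 500,430,.077 355,145,.061
```

```text
tcp [  3.73 -87.63] 0.17097437459159523
385,335,.070 [  4.17 -72.82]
355,400,.066 [  0.32 -82.09]
195,435,.077 [-18.81 -83.13]
500,430,.077 [ 17.79 -83.03]
355,145,.061 [  0.79 -50.64]
```

```bash
python3 -m handwheel '[[0,0,8,0,-1],[0,0,8,0,-1],[1,0,7,0,-1],[0,0,0,0,-1],[0,0,0,0,-1]]'
python3 zz.py w21 125
```

```text
t: 20.2
tool_pos: [0.5101, 0.0184, 0.1465]
eef_rot: [0.007, 0.74, 0.672, -0.005]
wrist_force: [1.4, -0.4, -0.1]
finger_gap: 0.0356
20.25 [0.5101 0.0184 0.1465] [-0.2758 -0.8646 -0.3576] 0.03527544050187231
```

View pics/w21.png

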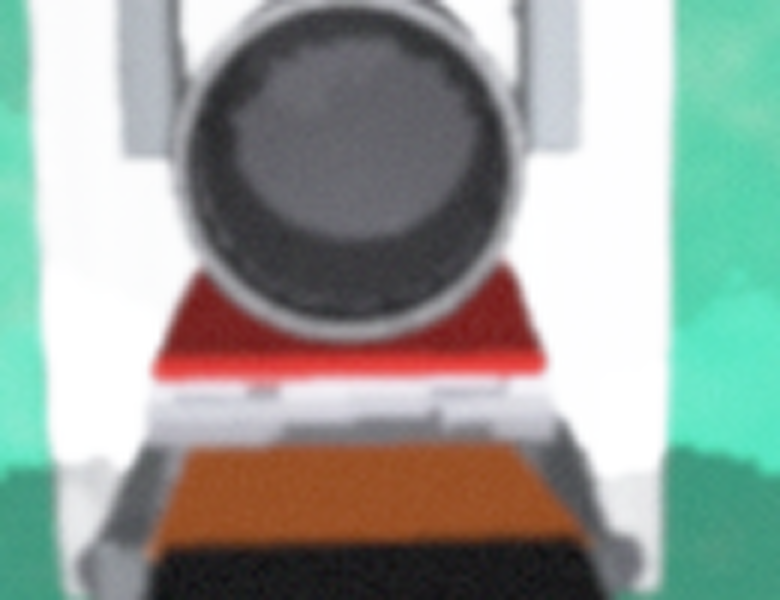

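```bash
python3 -m handwheel '[[1,0,8,0,-1],[1.3,0,8,0,-1],[1.3,0,8,0,-1],[1.3,0,8,0,-1],[0,0,0,0,-1]]'
python3 zz.py w22 125
```

```text
t: 20.88
tool_pos: [0.5116, 0.022, 0.1128]
eef_rot: [0.009, 0.741, 0.672, -0.005]
wrist_force: [0.2, -0.6, -2.1]
finger_gap: 0.0356
20.925 [0.5115 0.022  0.1129] [ 0.2298 -0.8259 -1.2978] 0.03558703061036379
```

View pics/w22.png

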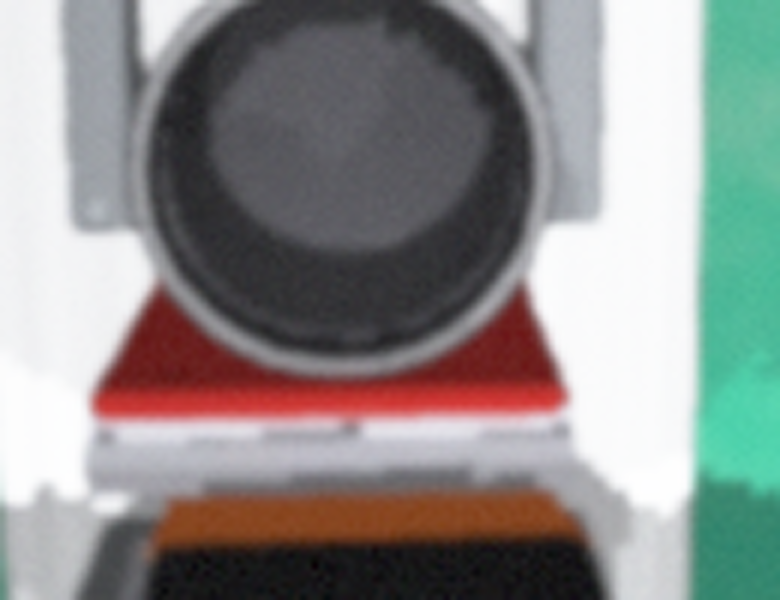

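```bash
python3 zp.py 125 330,412,.07 340,180,.061; python3 -m handwheel '[[0.5,0,3,0,-1],[0.5,0,4,0,-1],[0.5,0,4,0,-1],[0,0,5,0,-1],[0,0,5,0,-1]]'
python3 zz.py w23 125
```

```text
tcp [  5.05 -83.36] 0.11288128743216284
330,412,.07 [  0.38 -61.9 ]
340,180,.061 [  1.53 -42.08]
t: 21.55
tool_pos: [0.5131, 0.0223, 0.1065]
eef_rot: [0.013, 0.739, 0.673, -0.004]
wrist_force: [-14.8, -0.0, 50.1]
finger_gap: 0.0351
21.6 [0.5131 0.0223 0.1065] [-14.7146  -0.148   44.0752] 0.035123431828681835
```

View pics/w23.png

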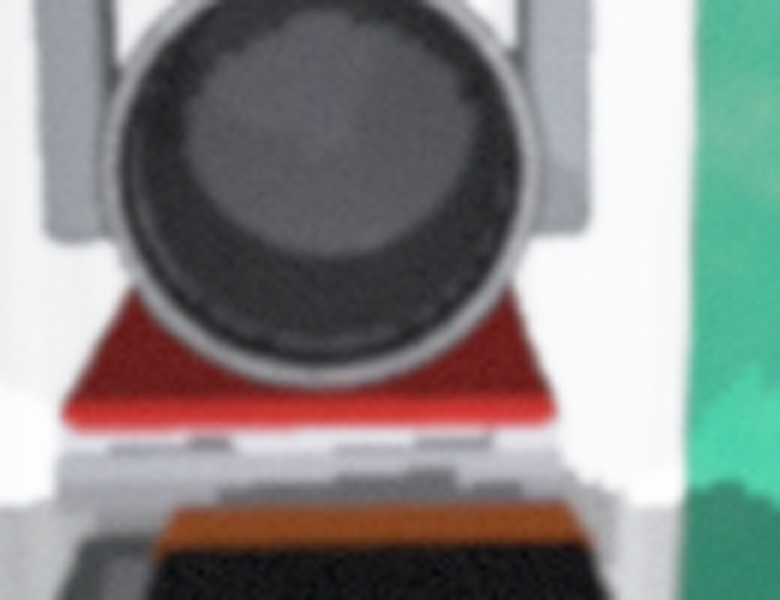

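```bash
python3 -m handwheel '[[0,0,0,0,-1],[0,0,0,0,-1],[0,0,0,0,1],[0,0,0,0,1],[0,0,0,0,1]]'
python3 -m handwheel '[[0,0,0,0,1],[0,0,-15,0,1],[0,0,-25,0,1],[0,0,-30,0,1],[0,0,0,0,1]]'
python3 look.py w24 wedge_tip:0.015 wedge_grip:.095
```

```text
t: 22.22
tool_pos: [0.5128, 0.023, 0.1064]
eef_rot: [0.012, 0.739, 0.674, -0.004]
wrist_force: [-0.4, -0.2, 0.2]
finger_gap: 0.0848
t: 22.85
tool_pos: [0.5125, 0.0249, 0.1809]
eef_rot: [0.013, 0.739, 0.674, -0.003]
wrist_force: [-0.2, 0.1, 0.6]
finger_gap: 0.0854
wedge_grip 0.96 [319.  209.2] [0.5132 0.0225 0.095 ]
23.0 [0.5102 0.0249 0.1777] yaw x 84.71246256056746 [ 0.0069 -0.0224 -0.9997] 0.08563158173579484 [-0.6071  0.3883 -0.5684]
```

View pics/w24.png

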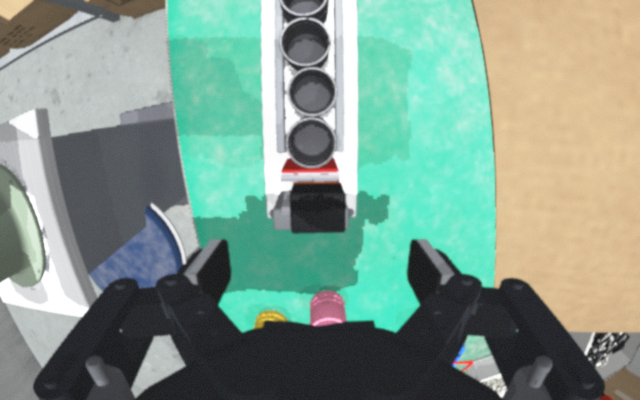

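```bash
python3 zz.py w25 135; python3 - <<'E'
from h import *
a=vision.get_image("scene")["image"][150:225,170:290]; b=vision.get_image("side")["image"][140:240,240:330]
a=cv2.resize(a,(600,375),interpolation=cv2.INTER_CUBIC);cv2.imwrite("pics/s25.png",a)
cv2.imwrite("pics/d25.png",cv2.resize(b,None,fx=6,fy=6,interpolation=cv2.INTER_CUBIC))
E
```

```text
23.05 [0.5099 0.025  0.1772] [-0.0254 -0.2318 -0.5181] 0.08521641500469786
```

View pics/w25.png

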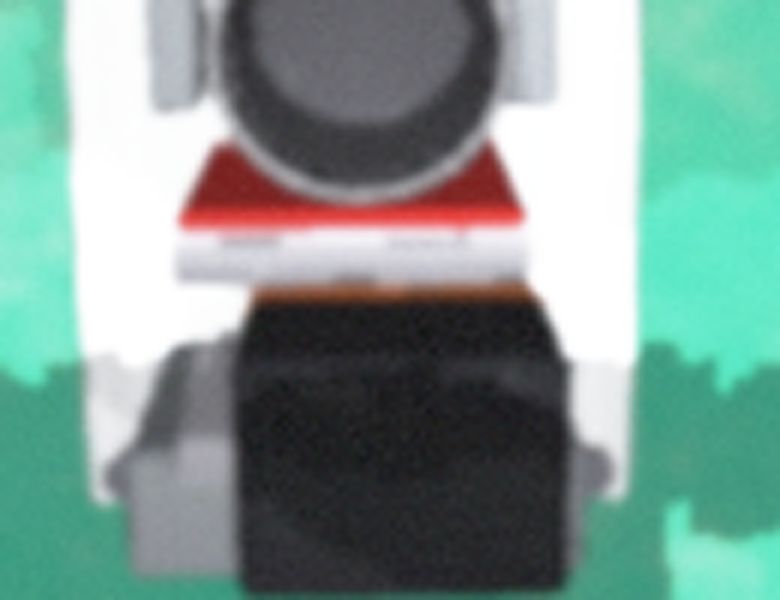

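View pics/s25.png

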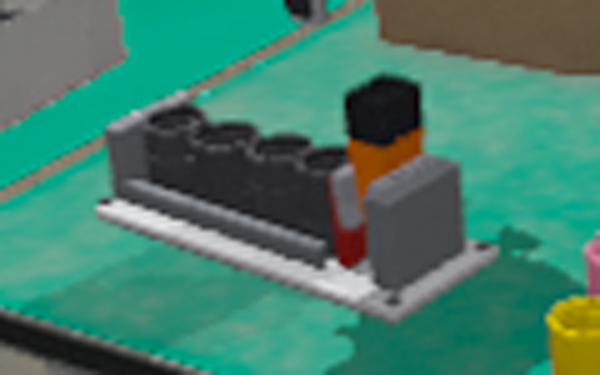

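View pics/d25.png

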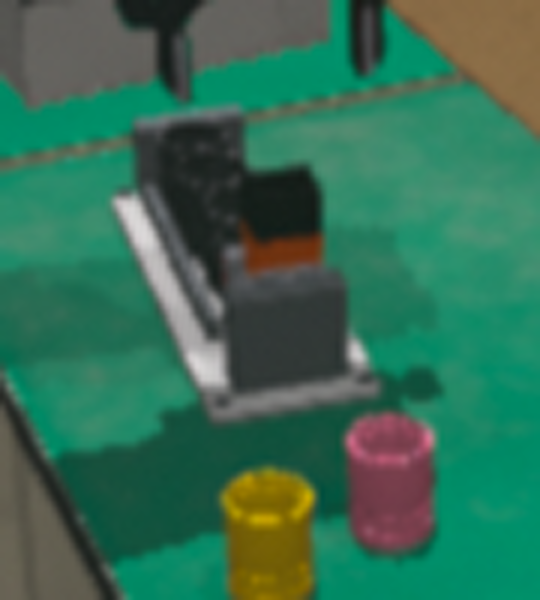

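```bash
python3 zp.py 135 252,292,.082 535,292,.082 240,585,.112 568,585,.112 240,365,.112 568,365,.112 180,215,.07 525,215,.07 350,225,.07 360,40,.061 85,380,.008 635,380,.008
python3 - <<'E'
from h import *
import pickle
p=vision.get_image("wrist")
print([(round(d["confidence"],2),d["extent"]) for d in vision.cut_out(p,"wedge_tip")[:2]])
E
```

```text
tcp [  3.21 -80.56] 0.17721460337813197
252,292,.082 [-11.54 -66.71]
535,292,.082 [ 22.26 -67.09]
240,585,.112 [-11.89 -91.74]
568,585,.112 [ 23.61 -92.24]
240,365,.112 [-11.07 -66.96]
568,365,.112 [ 23.04 -67.36]
180,215,.07 [-21.08 -59.68]
525,215,.07 [ 22.   -60.19]
350,225,.07 [  0.14 -61.26]
360,40,.061 [  1.62 -39.09]
85,380,.008 [-44.18 -99.76]
635,380,.008 [  45.79 -100.82]
[(0.75, [285.2, 0.0, 334.4, 21.6]), (0.61, [291.0, 183.0, 352.8, 232.8])]
```

```bash
python3 -m handwheel '[[1,2,0,0,-1],[0,0,0,0,-1],[0,0,0,0,-1],[0,0,0,0,-1],[0,0,0,0,-1]]'
python3 -m handwheel '[[0,0,14,0,-1],[0,0,13,0,-1],[0,0,3,0,-1],[0,0,0,0,-1],[0,0,0,0,-1]]'
python3 zz.py w26 135
```

```text
t: 23.88
tool_pos: [0.5118, 0.0258, 0.1761]
eef_rot: [0.009, 0.739, 0.674, -0.006]
wrist_force: [-0.5, 0.5, -0.3]
finger_gap: 0.0001
t: 24.5
tool_pos: [0.5113, 0.0251, 0.1432]
eef_rot: [0.009, 0.739, 0.674, -0.007]
wrist_force: [0.0, 0.4, -0.6]
finger_gap: 0.0002
24.55 [0.5114 0.0251 0.1433] [ 0.4143 -0.0045 -0.6674] 3.295259349990001e-05
```

View pics/w26.png

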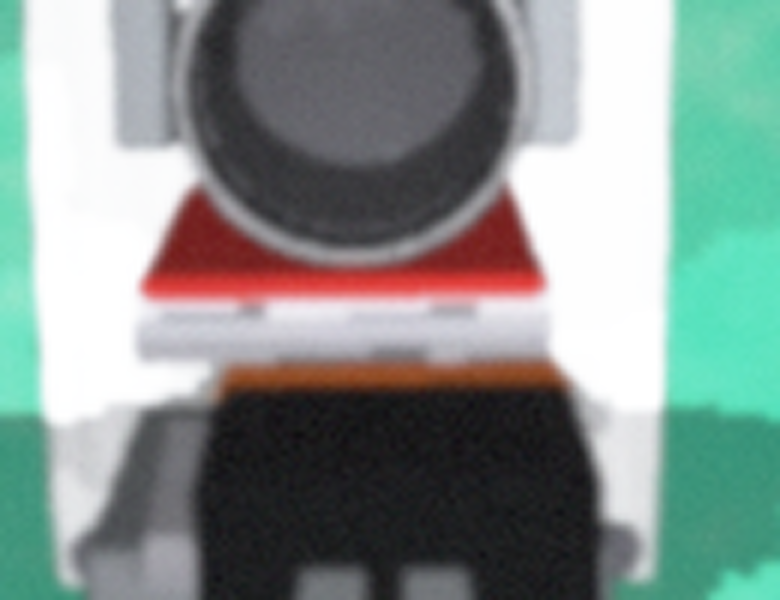

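```bash
python3 -m handwheel '[[0,2,6,0,-1],[0,0,2,0,-1],[0,0,2,0,-1],[0,0,2,0,-1],[0,0,2,0,-1]]'
```

```text
t: 25.18
tool_pos: [0.5149, 0.0247, 0.1347]
eef_rot: [0.011, 0.739, 0.674, -0.005]
wrist_force: [-6.6, -0.0, 17.9]
finger_gap: -0.0
```

```bash
python3 -m handwheel '[[0,0,3,0,-1],[0,0,4,0,-1],[0,0,4,0,-1],[0,0,4,0,-1],[0,0,4,0,-1]]'
python3 -m handwheel '[[0,0,0,0,-1],[0,0,-15,0,-1],[0,0,-35,0,-1],[0,0,-40,0,-1],[0,0,0,0,-1]]'
python3 look.py w27
python3 zz.py w28 110;  python3 - <<'E'
from h import *
b=vision.get_image("side")["image"][140:240,240:330]
cv2.imwrite("pics/d28.png",cv2.resize(b,None,fx=6,fy=6,interpolation=cv2.INTER_CUBIC))
E
```

```text
t: 25.8
tool_pos: [0.5195, 0.0245, 0.1334]
eef_rot: [0.017, 0.738, 0.674, 0.001]
wrist_force: [-10.5, 0.7, 31.6]
finger_gap: 0.0007
t: 26.42
tool_pos: [0.5176, 0.0268, 0.2289]
eef_rot: [0.018, 0.738, 0.674, 0.001]
wrist_force: [-0.4, -0.6, -0.6]
finger_gap: 0.0001
26.475 [0.5165 0.0269 0.2272] yaw x 84.80703220030522 [ 0.0235 -0.0245 -0.9994] -0.00023185171755430668 [ 0.0588  0.0278 -0.7147]
26.525 [0.5156 0.0269 0.2258] [-0.285   0.3798  0.2762] -0.00042831730405134383
```

View pics/w27.png

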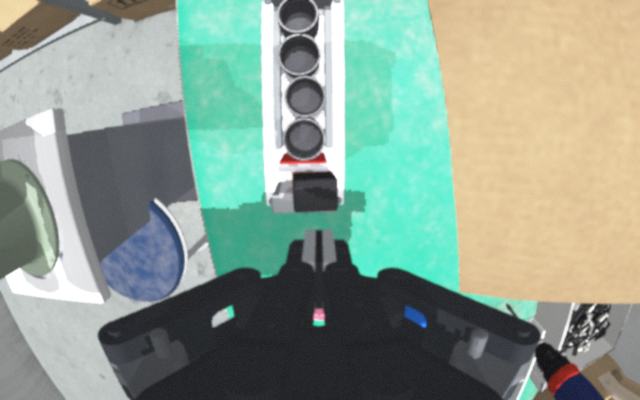

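View pics/d28.png

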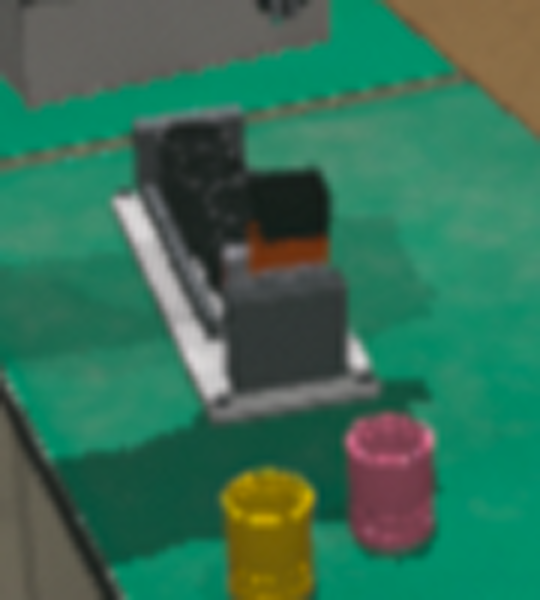

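View pics/w28.png

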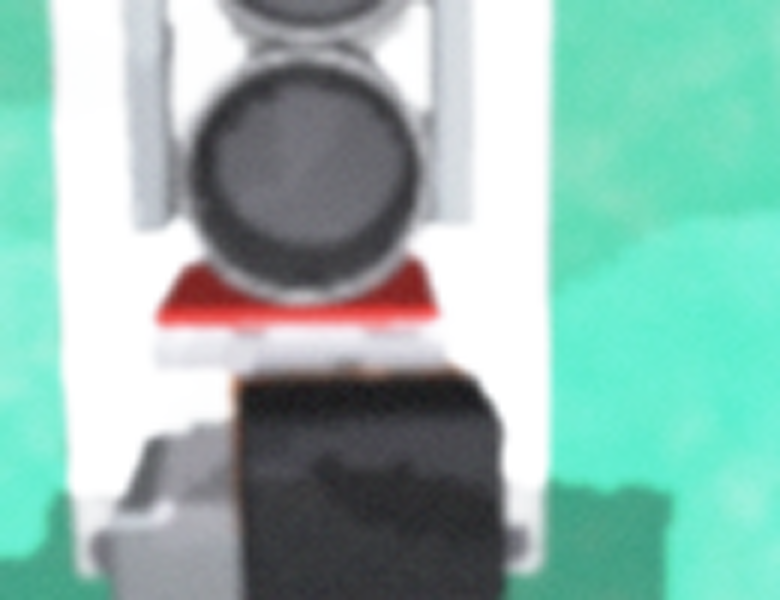

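```bash
python3 zp.py 110 235,380,.082 462,375,.082 243,585,.111 503,585,.111 245,410,.111 495,410,.111 160,315,.07 438,315,.07 60,400,.008 552,400,.008 303,165,.061
python3 - <<'E'
from h import *
S={n:vision.get_image(n) for n in ["scene","side"]}
r={}
for l in ["wedge_grip","wedge_tip","rack_mouth_edge"]:
    r={}
    for n in S:
        for d in vision.spot_point(S[n],l)[:1]: r[n]=d["centre"];print(l,n,d)
    if len(r)==2: print(tri([ray(S[n],r[n]) for n in r]))
im=cv2.resize(S["side"]["image"][155:215,255:315],None,fx=9,fy=9,interpolation=cv2.INTER_CUBIC);cv2.imwrite("pics/d29.png",im)
E
```

```text
tcp [  8.7  -78.15] 0.22576547092322544
235,380,.082 [ -8.5  -67.47]
462,375,.082 [ 24.54 -67.17]
243,585,.111 [ -6.6  -89.16]
503,585,.111 [ 28.18 -89.7 ]
245,410,.111 [ -5.68 -65.2 ]
495,410,.111 [ 26.86 -65.63]
160,315,.07 [-20.29 -59.82]
438,315,.07 [ 21.71 -60.44]
60,400,.008 [-45.72 -86.74]
552,400,.008 [ 46.61 -88.09]
303,165,.061 [  1.53 -38.35]
wedge_grip scene {'centre': [248.9, 170.9], 'confidence': 0.6}
wedge_grip side {'centre': [289.7, 173.6], 'confidence': 0.56}
(array([0.52036427, 0.02409957, 0.09789331]), [np.float64(0.0007361653430619989), np.float64(0.0007361653430619483)])
wedge_tip side {'centre': [287.2, 194.7], 'confidence': 0.49}
rack_mouth_edge scene {'centre': [251.6, 183.7], 'confidence': 0.83}
rack_mouth_edge side {'centre': [286.9, 183.7], 'confidence': 0.75}
(array([0.50450289, 0.00704393, 0.0719926 ]), [np.float64(0.0034162878197197257), np.float64(0.003416287819719777)])
```

View pics/d29.png

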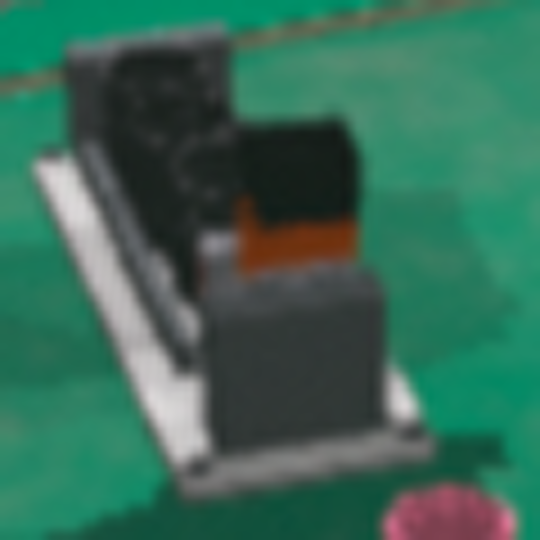

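```bash
python3 -m handwheel '[[0,0,0,0,1],[0,0,0,0,1],[0,0,25,0,1],[0,0,25,0,1],[0,0,0,0,1]]'
python3 zz.py w30 150
```

```text
t: 27.6
tool_pos: [0.5168, 0.0256, 0.1743]
eef_rot: [0.016, 0.738, 0.674, -0.0]
wrist_force: [-0.6, 0.4, 0.6]
finger_gap: 0.0853
27.65 [0.5176 0.0256 0.1754] [-0.0263 -0.3997  0.763 ] 0.08529283668725737
```

View pics/w30.png

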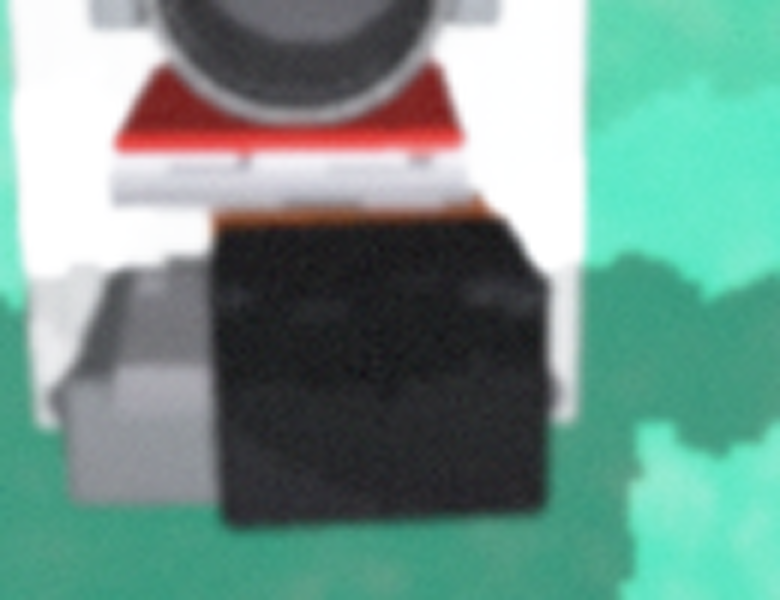

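```bash
python3 zp.py 150 215,215,.082 495,212,.082 225,522,.111 545,510,.111 215,290,.111 547,285,.111 117,145,.07 463,145,.07
```

```text
tcp [ 10.82 -79.27] 0.17542444405069785
215,215,.082 [ -7.99 -66.21]
495,212,.082 [ 24.98 -66.29]
225,522,.111 [ -6.05 -92.65]
545,510,.111 [ 28.31 -91.84]
215,290,.111 [ -6.18 -66.64]
547,285,.111 [ 27.97 -66.59]
117,145,.07 [-20.73 -60.21]
463,145,.07 [ 21.97 -60.82]
```

```bash
python3 -m handwheel '[[1,-1,25,0,1],[0,-1,25,0,1],[0,0,16,0,1],[0,0,0,0,1],[0,0,0,0,-1]]'
python3 -m handwheel '[[0,0,0,0,-1],[0,0,0,0,-1],[0,0,0,0,-1],[0,0,0,0,-1],[0,0,0,0,-1]]'
python3 look.py w31;python3 zz.py w32 180
```

```text
t: 28.28
tool_pos: [0.5225, 0.0249, 0.1146]
eef_rot: [0.021, 0.738, 0.674, 0.004]
wrist_force: [0.3, -0.4, 0.6]
finger_gap: 0.0696
t: 28.9
tool_pos: [0.5215, 0.0251, 0.1163]
eef_rot: [0.02, 0.738, 0.675, 0.003]
wrist_force: [-0.2, -0.2, -2.1]
finger_gap: 0.0357
28.95 [0.5215 0.0251 0.1163] yaw x 84.83985503776951 [ 0.0321 -0.0254 -0.9992] 0.035877865425716075 [ 0.2583 -0.2637 -1.7109]
29.0 [0.5215 0.0251 0.1163] [-0.591  -0.085  -1.7695] 0.03560030605196573
```

View pics/w32.png

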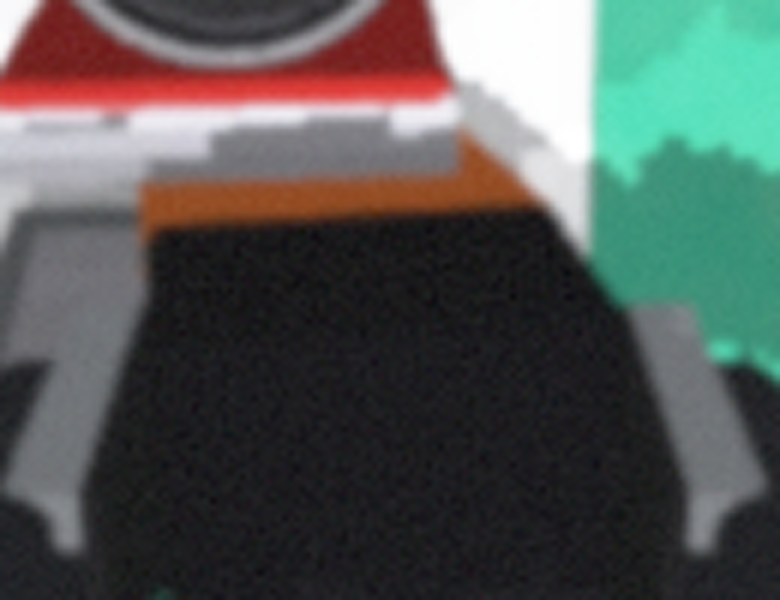

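```bash
python3 -m handwheel '[[0,0,-4,0,-1],[0,0,-6,0,-1],[0,0,-8,0,-1],[0,0,-8,0,-1],[0,0,0,0,-1]]'
python3 zz.py w33 150
```

```text
t: 29.62
tool_pos: [0.5224, 0.0256, 0.1456]
eef_rot: [0.022, 0.738, 0.674, 0.005]
wrist_force: [-1.3, 0.5, -0.8]
finger_gap: 0.0356
29.675 [0.5222 0.0256 0.1452] [-0.4972 -0.1344 -1.0283] 0.03553516859889713
```

View pics/w33.png

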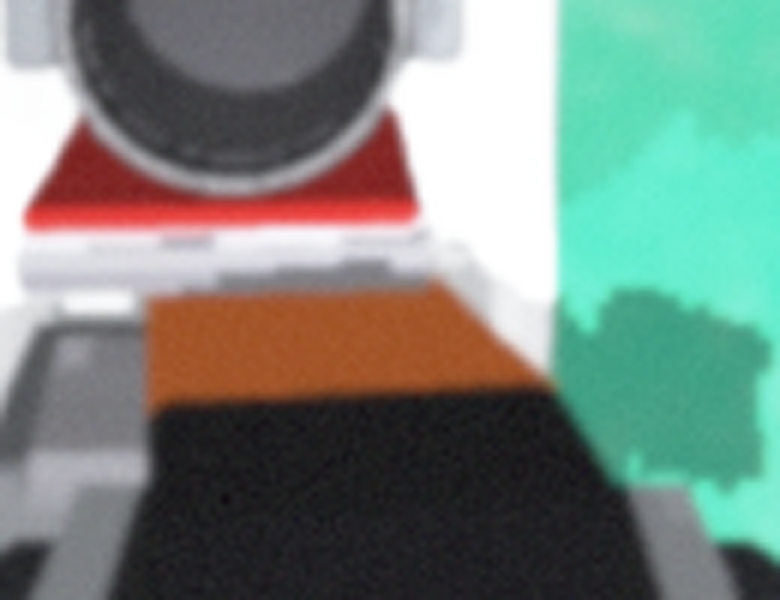

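```bash
python3 -m handwheel '[[0,-4,0,0,-1],[0,-4,6,0,-1],[0,0,10,0,-1],[0,0,7,0,-1],[0,0,0,0,-1]]'
python3 zz.py w34 150
```

```text
t: 30.3
tool_pos: [0.5143, 0.0253, 0.1199]
eef_rot: [0.022, 0.738, 0.674, 0.004]
wrist_force: [-1.0, 0.3, 3.3]
finger_gap: 0.0355
30.35 [0.5143 0.0253 0.1199] [ 0.6978 -0.1161 -2.4496] 0.035329904882609564
```

View pics/w34.png

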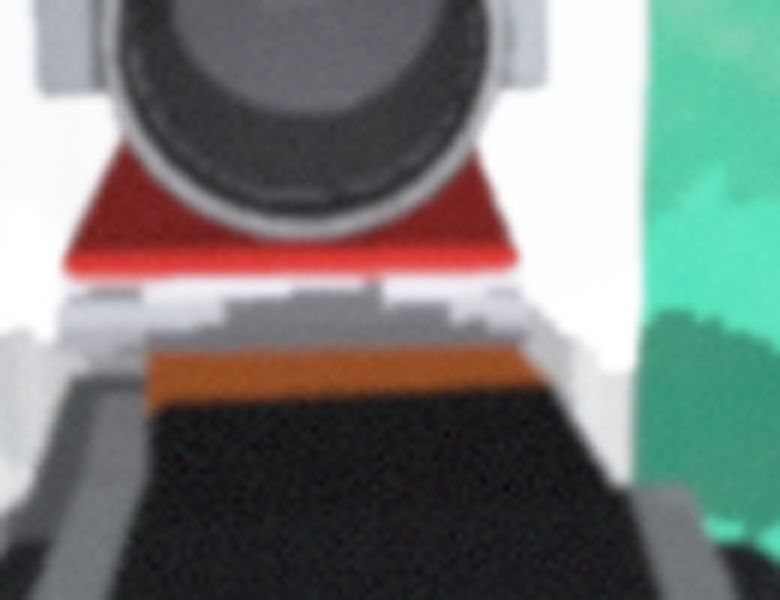

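```bash
python3 -m handwheel '[[0,0,0,0,1],[0,0,0,0,1],[0,0,0,0,1],[0,-4,4,0,1],[0,0,3,0,1]]'
python3 look.py w35; python3 zz.py w36 150
```

```text
t: 30.98
tool_pos: [0.5099, 0.0258, 0.1118]
eef_rot: [0.021, 0.738, 0.674, 0.004]
wrist_force: [0.4, -0.2, -1.3]
finger_gap: 0.0855
31.025 [0.5101 0.0258 0.1116] yaw x 84.80783102964553 [ 0.0344 -0.0259 -0.9991] 0.08505339788134435 [-0.6661 -0.2235 -0.4876]
31.075 [0.5102 0.0258 0.1118] [-0.2664  0.3889 -0.2621] 0.08511486783402754
```

View pics/w35.png

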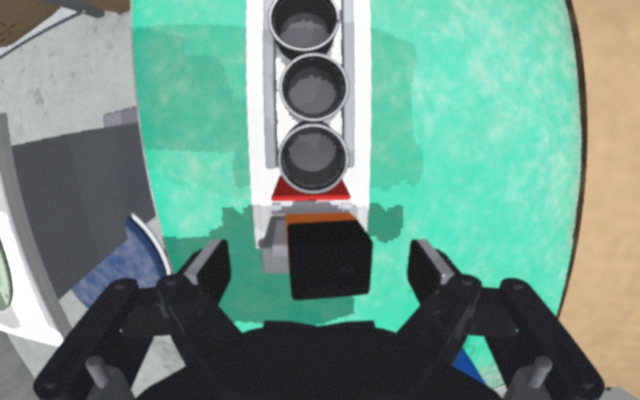

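View pics/w36.png

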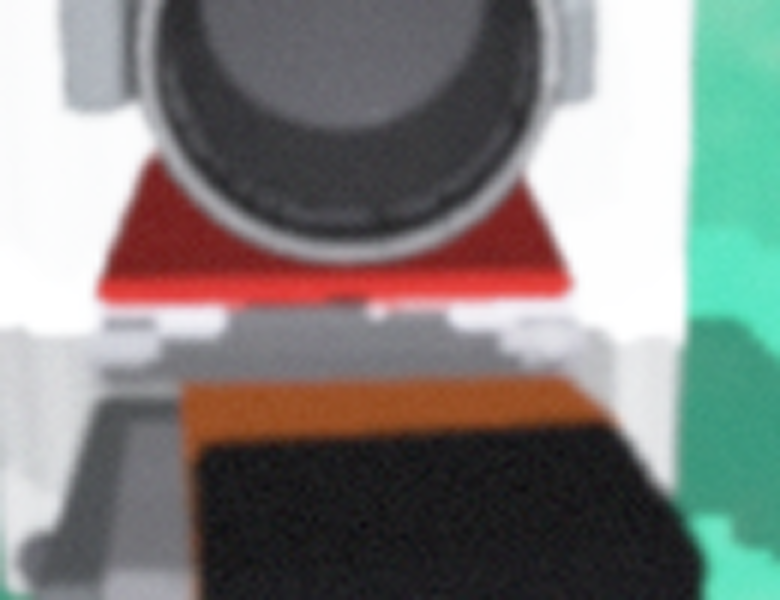

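```bash
python3 -m handwheel '[[0,-2,0,0,1],[0,0,0,0,-1],[0,0,0,0,-1],[0,0,0,0,-1],[0,0,0,0,-1]]'
python3 look.py w37; python3 zz.py w38 150
```

```text
t: 31.7
tool_pos: [0.5085, 0.026, 0.112]
eef_rot: [0.021, 0.738, 0.674, 0.004]
wrist_force: [-0.7, -0.8, -1.0]
finger_gap: 0.0351
31.75 [0.5085 0.026  0.112 ] yaw x 84.81346377605763 [ 0.0353 -0.0259 -0.999 ] 0.03498606332846284 [ 0.6587  0.0754 -0.3432]
31.8 [0.5085 0.026  0.112 ] [-0.2359 -0.1807  0.6718] 0.034850860743416257
```

View pics/w38.png

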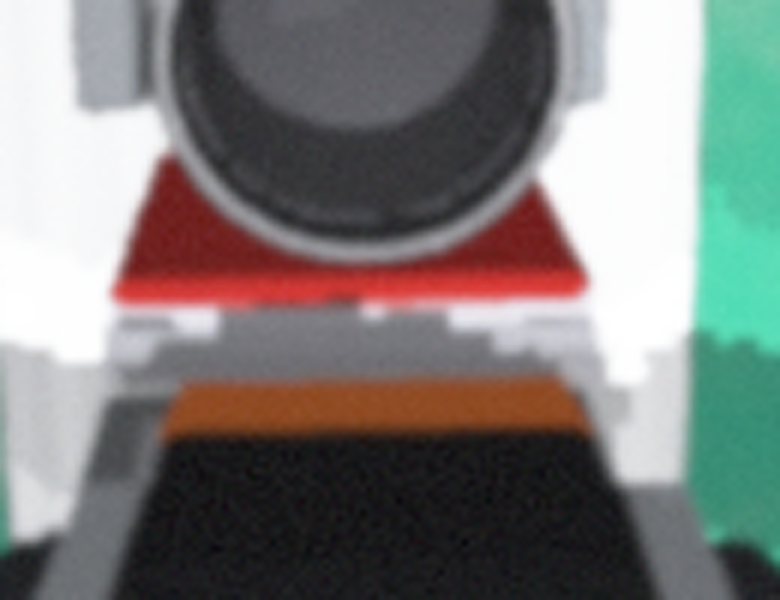

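```bash
python3 -m handwheel '[[0,-1,4,0,-1],[0,-1,4,0,-1],[0,-1,4,0,-1],[0,-0.5,4,0,-1],[0,-0.5,4,0,-1]]'
python3 zz.py w39 150
```

```text
t: 32.42
tool_pos: [0.5095, 0.0264, 0.1085]
eef_rot: [0.027, 0.737, 0.675, 0.009]
wrist_force: [-11.6, 1.6, 40.4]
finger_gap: 0.0347
32.475 [0.5095 0.0264 0.1085] [-12.2244   0.4588  39.1918] 0.035043028147118065
```

View pics/w39.png

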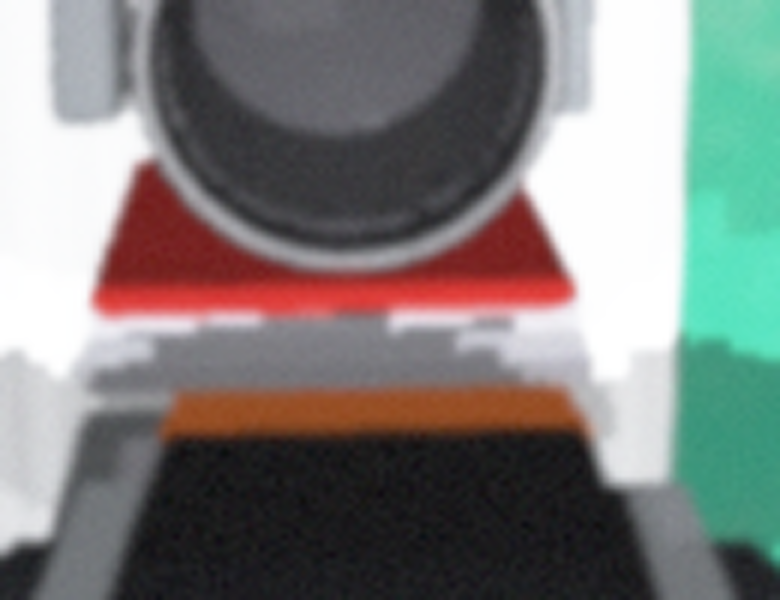

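```bash
python3 -m handwheel '[[0,0,0,0,-1],[0,0,0,0,1],[0,0,0,0,1],[0,0,0,0,1],[0,0,0,0,1]]'
python3 -m handwheel '[[0,0,-10,0,1],[0,0,-25,0,1],[0,0,-35,0,1],[0,0,0,0,1],[0,0,0,0,1]]'
python3 look.py w40; python3 zz.py w41 135; python3 - <<'E'
from h import *
a=vision.get_image("scene")["image"][150:225,190:290]; b=vision.get_image("side")["image"][155:215,255:315]
cv2.imwrite("pics/s41.png",np.hstack([cv2.resize(a,(400,300),interpolation=cv2.INTER_CUBIC),cv2.resize(b,(300,300),interpolation=cv2.INTER_CUBIC)]))
E
```

```text
t: 33.1
tool_pos: [0.5093, 0.0264, 0.1084]
eef_rot: [0.027, 0.737, 0.675, 0.009]
wrist_force: [-0.3, 0.3, 0.1]
finger_gap: 0.0854
t: 33.72
tool_pos: [0.5055, 0.0284, 0.1813]
eef_rot: [0.027, 0.737, 0.675, 0.009]
wrist_force: [0.0, 0.4, 0.1]
finger_gap: 0.0852
33.775 [0.5057 0.0284 0.1813] yaw x 84.89451844374666 [ 0.0496 -0.0271 -0.9984] 0.08519267986634654 [-0.0795  0.1357  0.4284]
33.825 [0.5055 0.0284 0.1809] [ 0.5622 -0.5583  0.4507] 0.08525908984620038
```

View pics/w41.png

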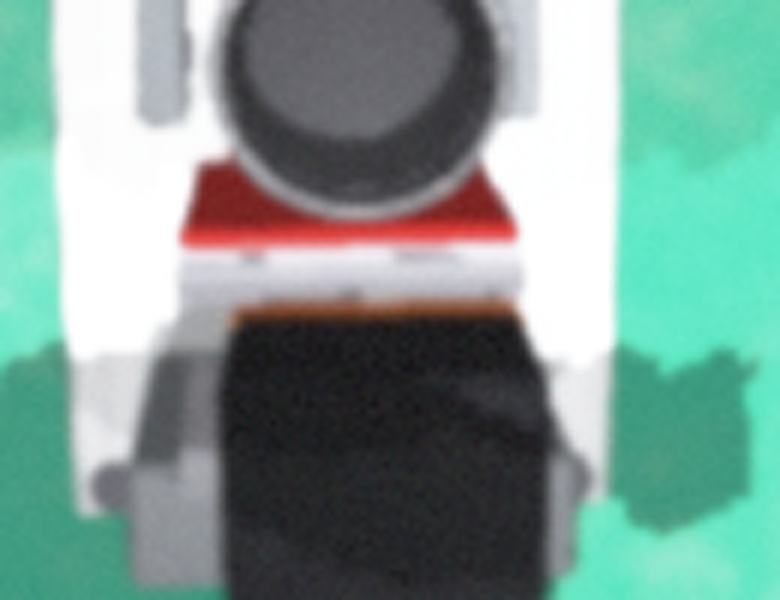

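View pics/s41.png

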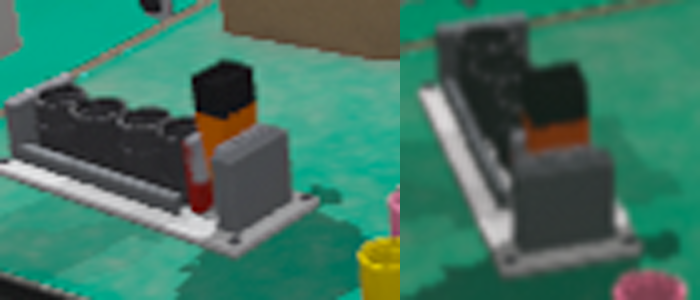

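```bash
python3 zp.py 135 232,318,.083 525,312,.083 220,590,.112 550,590,.112 218,380,.112 550,375,.112 182,238,.07 517,238,.07 355,60,.061
```

```text
tcp [ -1.48 -77.51] 0.18094596821263448
232,318,.083 [-14.79 -67.57]
525,312,.083 [ 20.81 -67.49]
220,590,.112 [-16.11 -90.72]
550,590,.112 [ 20.42 -91.73]
218,380,.112 [-15.53 -66.58]
550,375,.112 [ 19.8  -66.75]
182,238,.07 [-21.3  -60.42]
517,238,.07 [ 21.35 -61.15]
355,60,.061 [  1.17 -39.21]
```

```bash
python3 - <<'E'
from workcell import job,readout
print(readout.get_state()["t"]); print(job.hand_in())
E
```

```text
33.925
the job is handed in; nothing more can be done
None
```

The spare black head is in the empty place with its open end up. The orange wedge is jammed thin end down between the red jaw and the end block. I handed the job in at about 34 s; no verdict is reported.

**What went wrong on the way:** the first drive went in at about 50 N. An extra press on the cap with shut fingers then pushed the wedge sideways and tilted it by about 0.09 rad. I re-gripped it, pulled it up about 29 mm, straightened it and drove it in again. The pressing force was about 40 N when I let go.

**Last checks:**

| Check | Measured | Limit |
|---|---|---|
| Wedge centre from rack middle (x) | 2–3 mm | see tip |
| Wedge tip (x), extrapolated | about 5 mm | ±10 mm |
| Wedge sideways tilt | about 0.03 rad | 0.12 rad |
| Wedge tilt along the row | up to about 0.05 rad, uncertain | 0.12 rad |
| Spare head (y) | about -39 mm | -62 to -34 mm |

- **Row:** in the last pictures all four heads stand upright and packed against the jaw.
- **Robot:** it is clear of everything, with the gripper open above the rack.
- **Depth:** I estimate the tip at about 50 mm below the mouth. That figure dates from before the re-grip; afterwards I judged depth only from the tool height.
- **Not measured:** the forces between wedge and jaw and between jaw and spare head. I infer them from the pressing force.
- **Disagreement:** before the re-grip, the scene and side cameras put the wedge about 3 mm further off centre than the wrist camera did. I did not repeat that comparison after the correction.
- **Bystanders:** I went nowhere near the battery pack, screwdriver and hex key, but I did not measure them again at the end.

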